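# Set up the honing machine for a batch of gouges

## Task

Get the honing machine ready: loosen its orange clamp knob, swing the tool rest by its post until the white pointer meets the red tab, and tighten the knob fully again, and set the speed dial's pointer to the green tab. Lay every gouge from the mat fully home in a notch of the wooden rack, one to a notch, its handle across both rails and its cutting edge pointing away from the robot. Leave both tabs, the coffee mug, the bottle and the sanding block where they are.

Things in the scene. Friction and masses are not known exactly. Their poses are not given: they have to be found in the camera images.
- machine: Bench honing machine, fixed to the bench: a round aluminium base disc 210 mm across and 12 mm thick with a tick scale, a dark leather wheel (120 mm, top 145 mm high) on its +x side and a green motor housing (150 x 130 x 140 mm) beyond the wheel's -y side. Origin: on the vertical swivel axis of the tool rest (centre of the base disc) at bench height; its x axis points from that axis to the wheel.
- clamp (a joint): Clamp knob of the tool rest on the swivel axis: orange T-bar 64 x 14 mm, 61 to 89 mm above the bench. 0 = fully tight (stop), grows as it is turned COUNTER-clockwise seen from above, 1.3 rad = fully loose (stop); stays where left, about 0.3 to 0.5 N m to turn. The rest is gripped below about 0.5 and free above. It turns relative to the machine, not with the rest.
- clamp_grip (a point): Point to grip the clamp knob: on the swivel axis, 80 mm above the bench. Its x axis lies along the T-bar (along the machine's x axis when the joint reads 0), so the fingers close along its y axis.
- rest (a joint): Swing of the tool rest about the vertical swivel axis, rad, counter-clockwise from above positive, range -0.85 to 0.85; at 0 its pointer and handle post point along the machine's -x axis. Locked by friction while the clamp is tight; when loose it turns easily (0.12 N m) and stays where left.
- rest_post (a point): Handle post of the tool rest: upright black round post 22 mm in diameter, 68 mm from the swivel axis, 42 to 100 mm above the bench. This point is on its axis 85 mm above the bench; its x axis points radially inward, to the swivel axis.
- rest_pointer (a point): Tip of the rest's white pointer, just above the scale, 98 mm from the swivel axis, outside the handle post and at the same bearing from the swivel axis; a white line in the same bearing runs along the arm and over the top of the post.
- red_tab (a point): Inner end of the small red tab on the rim of the scale that marks the wanted angle, 98 mm from the swivel axis; the pointer's tip coincides with it when the rest is at the mark. The tab is not to be moved.
- speed_box: Grey speed controller, fixed to the bench, 100 x 100 x 40 mm, white round scale on top. Origin: centre of its underside; the dial's axis passes through it.
- dial (a joint): Black speed dial on the controller: skirt 56 mm across up to 49 mm above the bench, on it a bar grip 50 x 12 mm, 49 to 76 mm above the bench, with a white pointer line at one end. The value grows as it is turned CLOCKWISE seen from above; range -0.05 to 4.7 rad; at 0 the pointer points along the box's -x axis. Turns easily (0.04 N m), stays where left.
- dial_grip (a point): Point to grip the dial: on its axis, 73 mm above the bench. Its x axis lies along the bar (pointing away from the pointer end), so the fingers close along its y axis.
- dial_pointer (a point): Tip of the dial's pointer line, 40 mm from the dial's axis, 41.5 mm above the bench.
- green_tab (a point): Inner end of the small green tab at the edge of the speed scale that marks the wanted speed, 40 mm from the dial's axis; the pointer's tip coincides with it when the dial is set. The tab is not to be moved.
- gouge1: Carving gouge (may be absent), about 80 g, lying on a brown ribbed mat (230 x 310 mm, 5 mm thick, fixed): flattened octagonal orange handle 105 long, 24 wide, 18 mm thick, then a thin steel blade 60 mm long on the same axis. Origin: centre of the handle, on its axis (9 mm above what it lies on); x axis along the gouge from handle to cutting edge. Centre of mass 16 mm ahead of the origin.
- gouge2: Carving gouge (may be absent), about 80 g, lying on a brown ribbed mat (230 x 310 mm, 5 mm thick, fixed): flattened octagonal orange handle 105 long, 24 wide, 18 mm thick, then a thin steel blade 60 mm long on the same axis. Origin: centre of the handle, on its axis (9 mm above what it lies on); x axis along the gouge from handle to cutting edge. Centre of mass 16 mm ahead of the origin.
- gouge3: Carving gouge (may be absent), about 80 g, lying on a brown ribbed mat (230 x 310 mm, 5 mm thick, fixed): flattened octagonal orange handle 105 long, 24 wide, 18 mm thick, then a thin steel blade 60 mm long on the same axis. Origin: centre of the handle, on its axis (9 mm above what it lies on); x axis along the gouge from handle to cutting edge. Centre of mass 16 mm ahead of the origin.
- gouge4: Carving gouge (may be absent), about 80 g, lying on a brown ribbed mat (230 x 310 mm, 5 mm thick, fixed): flattened octagonal orange handle 105 long, 24 wide, 18 mm thick, then a thin steel blade 60 mm long on the same axis. Origin: centre of the handle, on its axis (9 mm above what it lies on); x axis along the gouge from handle to cutting edge. Centre of mass 16 mm ahead of the origin.
- edge1 (a point): Cutting edge of gouge1: the end of its blade, 117.5 mm ahead of the handle's centre.
- edge2 (a point): Cutting edge of gouge2: the end of its blade, 117.5 mm ahead of the handle's centre.
- edge3 (a point): Cutting edge of gouge3: the end of its blade, 117.5 mm ahead of the handle's centre.
- edge4 (a point): Cutting edge of gouge4: the end of its blade, 117.5 mm ahead of the handle's centre.
- rack: Fixed wooden rack: base 120 (x) x 260 (y) x 12 mm, two saw-tooth rails 14 mm thick at x = -35 and +35 mm. Four 45-degree V notches at y = -78, -26, 26, 78 mm run along its x (bottom 30, crests 56 mm above the bench). A handle lying home bridges both rails, axis 46 mm above the bench; between the rails (56 mm) fingers have room down to the base. Origin: centre of underside.
- cup: White coffee mug, 70 mm across, 60 mm tall. Origin: centre of its underside. Bystander.
- bottle: White and blue bottle, 52 mm across, 150 mm tall. Origin: centre of its underside. Bystander.
- block: Cork sanding block 65 x 110 x 24 mm. Origin: centre of its underside. Bystander.

How it is judged:
On the way, in this order (a step that is already met when the one before it is completed fails the run):
1. the clamp knob is loosened (joint above 0.8) (value of joint clamp above 0.8 rad), for 0.1 s.
2. with the knob still loose, the rest's pointer is brought within 7 mm of the red tab (distance between rest_pointer and red_tab below 0.007 m and value of joint clamp above 0.6 rad), for 0.2 s.
3. the knob is tightened (joint below 0.12) with the pointer still at the tab (distance between rest_pointer and red_tab below 0.007 m and value of joint clamp below 0.12 rad), for 0.2 s.
At the end, for the whole second after the job is handed in: Pointer within 7 mm of the red tab, clamp below 0.12 rad; dial pointer within 5 mm of the green tab; every present gouge at rest home in a notch (axis 39 to 53 mm high, within 20 mm of the rack centre along x, in line within 0.15 rad), edge to the rack's +x side; bystanders unmoved (all of step 3 and distance between dial_pointer and green_tab below 0.005 m and x of gouge1 in the frame of rack between -0.02 and 0.02 m and y of gouge1 in the frame of rack between -0.1 and 0.1 m and z of gouge1 in the frame of rack between 0.039 and 0.053 m and x of each of edge1, edge2, edge3, edge4 in the frame of rack above 0.07 m and angle between the x axis of each of gouge1, gouge2, gouge3, gouge4 and the x axis of rack, either way round below 0.15 rad and linear speed of each of gouge1, gouge2, gouge3, gouge4 below 0.02 m/s and x of gouge2 in the frame of rack between -0.02 and 0.02 m and y of gouge2 in the frame of rack between -0.1 and 0.1 m and z of gouge2 in the frame of rack between 0.039 and 0.053 m and x of gouge3 in the frame of rack between -0.02 and 0.02 m and y of gouge3 in the frame of rack between -0.1 and 0.1 m and z of gouge3 in the frame of rack between 0.039 and 0.053 m and x of gouge4 in the frame of rack between -0.02 and 0.02 m and y of gouge4 in the frame of rack between -0.1 and 0.1 m and z of gouge4 in the frame of rack between 0.039 and 0.053 m); the robot touches nothing.
It fails at once if the cup is moved more than 30 mm or tipped (distance of cup from where it was at the start of the episode above 0.03 m or angle between cup's own z axis and vertical above 0.5 rad).
It fails at once if the bottle is moved more than 30 mm or tipped (distance of bottle from where it was at the start of the episode above 0.03 m or angle between bottle's own z axis and vertical above 0.5 rad).
It fails at once if the block is moved more than 30 mm or tipped (distance of block from where it was at the start of the episode above 0.03 m or angle between block's own z axis and vertical above 0.5 rad).
It fails at once if the red tab is moved (distance of red_tab from where it was at the start of the episode above 0.004 m).
It fails at once if the green tab is moved (distance of green_tab from where it was at the start of the episode above 0.004 m).
Of gouge1, gouge2, gouge3, gouge4 only 2 to 4 are there at a start; the rules pass over those that are not, and their reading is None.
At some moment in a run one of gouge1, gouge2, gouge3, gouge4 may be knocked a few centimetres aside while the robot is not near it.
Once in a run the grip may slacken for a moment while it holds something.
It also fails if it takes over 210 s, if anything falls off the work surface, if the arm or the gripper's body presses on something with over 40 N, if the wrist force passes 120 N, or if a joint passes its speed limit or range.

## Robot

A 6-joint arm with a two-finger parallel gripper is mounted at the origin on the work surface. World frame = base frame: x ahead of the robot, y to its left, z up, the work surface at z = 0. Lengths are in m, angles in rad, forces in N, time in s.
With the tool pointing down it reaches from about 0.375 to 0.925 m from the base axis. Payload 5.7 kg.
Tool frame: the origin (TCP) lies between the finger pads; the fingertips stand 22 mm ahead of it and the grasp point (between the pads) lies 3 mm ahead of it (r.tcp_to_tips is the distance from the TCP to the fingertips, in m); z points along the fingers, y is the line along which they close (so a half turn about z gives the same grasp; the last joint's range is limited). The gripper opens to 85 mm and grips with 20 to 120 N. Pads are 22 mm wide; open, the fingers measure 114 mm over their backs; the gripper's body (76 mm by 85 mm) begins 54 mm behind the grasp point. The pads swing forward as they close: fully open they stand 13 mm farther back than shut.
Start: joints at [-1.235, 0.359, 1.51, -0, 1.272, -0.115], TCP at [0.261, -0.54, 0.253] pointing down, gripper open.
Joint ranges: [-2.97, 2.97], [-1.01, 2.36], [0.21, 2.38], [-0.96, 4.11], [0.2, 2.71], [-2.98, 2.98]. Speed limits (rad/s): [2.39, 2.39, 3.14, 3.14, 3.14, 3.14].

## Interface

Orientations are given as a unit quaternion [x, y, z, w].
In Python, from bench import r, workorder, probe_bus, read_camera, camera_info gives the robot as it stands (r), with the cameras as plain functions, the job (workorder) and the readings (probe_bus).
- The arm moves only by the shell command python3 shift.py 'ROWS' [OPENING] [FORCE]. ROWS is rows parted by semicolons, their numbers by spaces, 1 to 8 of them, each of 4 numbers: dx, dy, dz in m, then a turn about the tool's z in rad; each row shifts and turns the commanded pose from where the row before left it, along the tool's axes as they then stand; what a row does not reach is not made up. A row lasts 1/12 s, in which the tool goes at most 0.0417 m and 0.125 rad, less where a joint would pass 70% of its speed; a pose out of reach is approached as far as the arm can. OPENING is the opening from 0.0 (shut) to 1.0 (fully open), set as the command begins (- or left out keeps the last). The fingers move at their own pace and stop on an object; FORCE is the grip in N (left out, the last holds). Time passes only in rows, so rows that do not move let the fingers close. It prints the time, the measured TCP pose, the force, the opening and the grip force at its end.
- probe_bus.observe(): the state, without advancing time (a new reading comes with each control period).
- read_camera(name): name is "scene" or "top" or "wrist"; returns (picture, depth): 400x640x3 uint8, red, green, blue; 400x640 float32, m along the optical axis (not along the pixel's ray), 0 where there is no reading.
- camera_info(name): a dict with "vertical_fov" (degrees; the focal length in pixels is half the picture's height over the tangent of half this angle, whatever the lens; pixels are square), "cx", "cy" (the principal point, pixels), "dist_coeffs" ([k1, k2, p1, p2, k3] as OpenCV has them; the pictures are not rectified), "origin" and "rotation" of the camera in the world. Camera axes: x right, y down, z forward; pixel columns grow to the right and rows downward; lengths in m; the calibration is good to about 2 mm. A picture is of the moment at which its call begins: read the wrist's pose just before it. camera_info takes no time and is no camera call; for the wrist camera it gives the pose at the moment of the call.
- workorder.job_done(): hands the job in; it is judged then, once.
The state is a dict: "time": time; "qpos": joint angles; "qvel": joint speeds; "joint_torque": joint torques, N m; "position": TCP position; "tool_rot": TCP orientation; "contact_force": force on the tool from outside, world axes, zero at the start; "ft_torque": the same for the moment, N m; "gripper_width": opening from 0.0 (shut) to 1.0 (fully open); "gripper_force": force on a finger pad.
Only numpy, scipy, OpenCV 4.12 (cv2) and the standard library are available. Lean on these libraries where they do the work, as an engineer would, in place of code of your own. Each camera call takes 0.05 s, during which the arm holds its last target. There are 200 camera calls.

## Working session

There is one attempt and no reset: what is moved stays moved. The work goes in short steps, Python scripts to look and compute and a shell command to move; the robot and the scene stay as the last step left them, time stands still between calls to the robot, and variables do not carry over. Pictures are saved under pics/ and viewed, at most 14 in all, crops included, and the job is handed in when it is done.

```bash
ls; mkdir -p pics
cat > h.py <<'E'
import numpy as np, cv2
from bench import r, workorder, probe_bus, read_camera, camera_info
def cam(n):
    i=camera_info(n); f=200/np.tan(np.radians(i["vertical_fov"])/2)
    K=np.array([[f,0,i["cx"]],[0,f,i["cy"]],[0,0,1]]); return K,np.array(i["dist_coeffs"],float),np.array(i["origin"],float),np.array(i["rotation"],float).reshape(3,3)
def ray(c,u,v):
    K,D,o,R=c; p=cv2.undistortPoints(np.array([[[u,v]]],float),K,D)[0,0]; return o,R@np.array([p[0],p[1],1])
def atz(c,u,v,z):
    o,d=ray(c,u,v); return o+d*(z-o[2])/d[2]
def proj(c,P):
    K,D,o,R=c; q=(np.atleast_2d(P)-o)@R; return cv2.projectPoints(q,np.zeros(3),np.zeros(3),K,D)[0][:,0]
def dep(c,dm,u,v):
    o,d=ray(c,u,v); return o+d*dm[int(round(v)),int(round(u))]
def shot(n,fn):
    c=cam(n); im,dm=read_camera(n); cv2.imwrite(fn,im[:,:,::-1]); np.savez(fn[:-4],im=im,dm=dm,o=c[2],R=c[3],K=c[0],D=c[1]); return c,im,dm
def load(fn):
    z=np.load(fn[:-4]+".npz"); return (z["K"],z["D"],z["o"],z["R"]),z["im"],z["dm"]
E
python3 - <<'E'
from h import *
for n in("top","scene"):
    c,im,dm=shot(n,f"pics/{n}.png"); print(c)
s=probe_bus.observe(); print(s)
E
```

```text
bench.py
pics
shift.pyTraceback (most recent call last):
  File "<stdin>", line 3, in <module>
  File "h.py", line 15, in shot
    c=cam(n); im,dm=read_camera(n); cv2.imwrite(fn,im[:,:,::-1]); np.savez(fn[:-4],im=im,dm=dm,o=c[2],R=c[3],K=c[0],D=c[1]); return c,im,dm
  File "h.py", line 5, in cam
    K=np.array([[f,0,i["cx"]],[0,f,i["cy"]],[0,0,1]]); return K,np.array(i["dist_coeffs"],float),np.array(i["origin"],float),np.array(i["rotation"],float).reshape(3,3)
                                                                                                                             ~~~~~~~~~~~~~~~~~~~~~~~~~~~~~~~~~~~~~^^^^^
ValueError: cannot reshape array of size 4 into shape (3,3)
```

Rotation is a quaternion.

```bash
sed -i 's/np.array(i\["rotation"\],float).reshape(3,3)/Rotation.from_quat(i["rotation"]).as_matrix()/; 1a from scipy.spatial.transform import Rotation' h.py
python3 - <<'E'
from h import *
for n in("top","scene"):
    c,im,dm=shot(n,f"pics/{n}.png"); print(c)
s=probe_bus.observe(); print(s, r.tcp_to_tips)
E
```

```text
(array([[389.53689614,   0.        , 319.91008308],
       [  0.        , 389.53689614, 197.6050504 ],
       [  0.        ,   0.        ,   1.        ]]), array([-0.00341113,  0.        ,  0.        ,  0.        ,  0.        ]), array([0.42756703, 0.00555161, 1.08249012]), array([[ 0.01888247, -0.99334007,  0.11366159],
       [-0.9997816 , -0.01977759, -0.00675268],
       [ 0.00895566, -0.11350926, -0.99349658]]))
(array([[518.30752476,   0.        , 325.72320005],
       [  0.        , 518.30752476, 200.12458871],
       [  0.        ,   0.        ,   1.        ]]), array([0.04400199, 0.        , 0.        , 0.        , 0.        ]), array([ 1.33284452, -0.18869522,  1.17371699]), array([[ 0.20034361,  0.79034857, -0.57897459],
       [ 0.97970077, -0.15739868,  0.12414529],
       [ 0.00698822, -0.59209357, -0.80583892]]))
{'time': 0.1, 'qpos': array([-1.23511421e+00,  3.59456746e-01,  1.51129866e+00, -5.03902052e-06,
        1.27247082e+00, -1.15078233e-01]), 'qvel': array([-0.00037147, -0.0005376 , -0.00378218, -0.00023758,  0.00272958,
       -0.00028957]), 'joint_torque': array([ 6.67224049e-04, -5.28650236e+01, -2.79350781e+01, -7.14959901e-05,
        5.04030293e-03,  3.88866317e-05]), 'position': array([ 0.26121095, -0.53954523,  0.25253316]), 'tool_rot': array([ 9.74708726e-01,  2.23477588e-01, -9.23032317e-05, -8.11554927e-04]), 'contact_force': array([ 0.45478655, -0.71855933,  0.41759518]), 'ft_torque': array([ 0.01859358, -0.04211894,  0.05381159]), 'gripper_force': 0.0, 'gripper_width': 1.0001879190319285} 0.022
```

View pics/top.png

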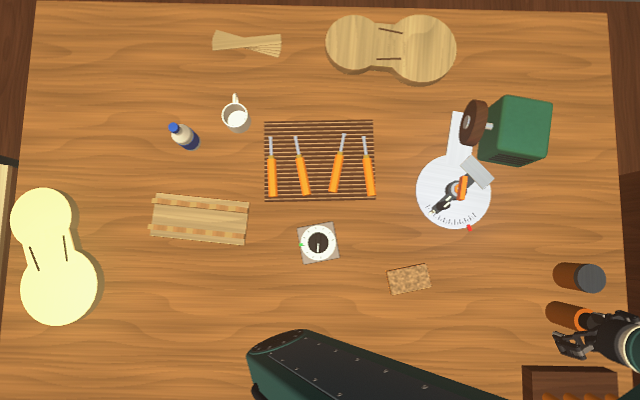

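View pics/scene.png

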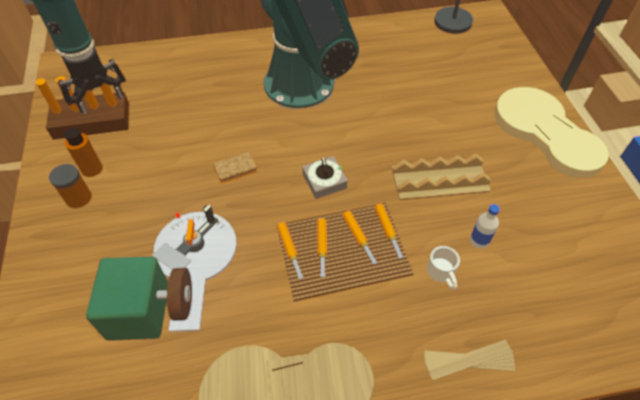

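The top view shows four gouges on the mat, edges toward +x: (271,165), (302,165), (338,163) and (368,165). The rack is at (199,219), the dial at (318,243) with its green tab at (301,245), and the disc at (454,191) with the red tab at (469,228). Next I'll enlarge these.

Run:
```python
from h import *
c,im,dm=load("pics/top.png")
a=cv2.resize(im[148:238,408:503],None,fx=5,fy=5,interpolation=cv2.INTER_CUBIC)
b=cv2.resize(im[218:270,293:345],(300,300),interpolation=cv2.INTER_CUBIC)
o=np.zeros((450,790,3),np.uint8); o[:,:475]=a; o[:300,485:785]=b
cv2.imwrite("pics/c1.png",o[:,:,::-1])
```

```text
(no output)
```

View pics/c1.png

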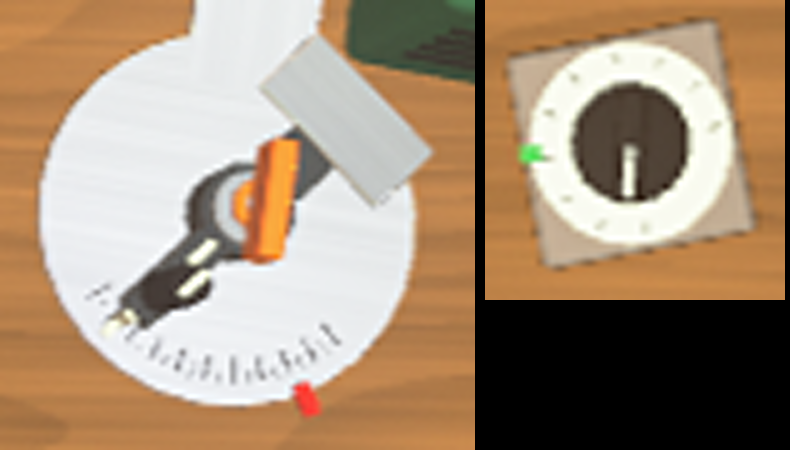

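Crop: disc centre ≈ (453,191.5), red tab's inner end ≈ (467.6,225), pointer tip ≈ (431.5,212.4), T-bar roughly along machine x. The dial pointer points at the robot (bottom) and the green tab is on its left. Now world coordinates.

```bash
cat > m.py <<'E'
from h import *
def yaw():
    R=Rotation.from_quat(probe_bus.observe()["tool_rot"]).as_matrix(); return np.arctan2(R[1,0],R[0,0]),R
def plan(x,y,z,yw=None):
    "TCP target and tool yaw (mod pi): translation in current tool axes, then turn about tool z (down)"
    a,R=yaw(); p=np.array(probe_bus.observe()["position"]); d=R.T@(np.array([x,y,z])-p)
    s="move "+str(d.round(4))+" n>=%d"%np.ceil(np.linalg.norm(d)/.0417)
    if yw is not None:
        t=-((yw-a+np.pi/2)%np.pi-np.pi/2); s+=" turn %.3f (%d rows) q6 %.2f"%(t,np.ceil(abs(t)/.125),probe_bus.observe()["qpos"][5])
    print(s)
E
python3 - <<'E'
from m import *
c,im,dm=load("pics/top.png")
hsv=cv2.cvtColor(im,cv2.COLOR_RGB2HSV)
C=atz(c,453,191.5,.012); red=atz(c,467.3,224.8,.013); tip=atz(c,431.4,212.2,.014)
print("disc",C,"red",red,np.linalg.norm((red-C)[:2]),"tip",tip,np.linalg.norm((tip-C)[:2]))
print("bearing red,tip",[np.degrees(np.arctan2(*(q-C)[1::-1])) for q in(red,tip)])
# orange handles
m=((hsv[:,:,0]>8)&(hsv[:,:,0]<20)&(hsv[:,:,1]>215)&(hsv[:,:,2]>190)).astype(np.uint8)
n,l,st,ce=cv2.connectedComponentsWithStats(m)
for i in range(1,n):
    if st[i,4]<60: continue
    ys,xs=np.where(l==i); P=np.array([atz(c,x,y,.021)[:2] for x,y in zip(xs,ys)],np.float32)
    (rc,wh,an)=cv2.minAreaRect(P); mu=P.mean(0); v=np.linalg.svd(P-mu,full_matrices=False)[2][0]; v*=np.sign(v[0])
    print("orange",ce[i].round(1),st[i,4],"rect",np.round(rc,4),np.round(wh,4),"dir",np.degrees(np.arctan2(v[1],v[0])).round(1), "z",dep(c,dm,*ce[i])[2].round(3))
b=lambda X,Y:atz(c,293+X*52/300-.4,218+Y*52/300-.4,.04)
D=[b(508,57)if 0 else b(508-485,57),b(717-485,20),b(755-485,230),b(547-485,268)]
print("box corners",np.round(D,4).tolist(),"ctr",np.mean(D,0)); print("dialaxis scale",b(631-485,143),"green",b(545-485,155),"ptr tip",b(628-485,198))
for q in[(152,202),(249,210),(245,245),(148,236),(160,194),(246,202)]: print("rack",q,dep(c,dm,*q).round(4))
i=camera_info("wrist"); s=probe_bus.observe(); Rt=Rotation.from_quat(s["tool_rot"]).as_matrix(); print(Rt.T@(np.array(i["origin"])-s["position"]), (Rt.T@Rotation.from_quat(i["rotation"]).as_matrix()).round(3), i["vertical_fov"]); print(yaw()[0])
E
python3 - <<'E'
import cv2,numpy as np
im=cv2.imread("pics/top.png"); cv2.imwrite("pics/c2.png",cv2.resize(im[180:260,135:265],(780,480),interpolation=cv2.INTER_CUBIC))
E
```

```text
disc [ 0.57448855 -0.3714336   0.012     ] red [ 0.48267508 -0.40874346  0.013     ] 0.09910468488529998 tip [ 0.51543413 -0.30980775  0.014     ] 0.0853532072405645
bearing red,tip [np.float64(-157.88485177234483), np.float64(133.77933645938484)]
box corners [[0.4654, 0.0592, 0.04], [0.4843, -0.0373, 0.04], [0.3883, -0.0562, 0.04], [0.3693, 0.0389, 0.04]] ctr [0.42683045 0.00116289 0.04      ]
dialaxis scale [0.42690812 0.00152883 0.04      ] green [0.42067138 0.04101199 0.04      ] ptr tip [0.40177183 0.00241857 0.04      ]
rack (152, 202) [0.527  0.4527 0.03  ]
rack (249, 210) [0.5125 0.1942 0.0035]
rack (245, 245) [0.4159 0.2019 0.0009]
rack (148, 236) [ 0.4355  0.4707 -0.0014]
rack (160, 194) [0.5512 0.4395 0.0128]
rack (246, 202) [0.5336 0.2015 0.0139]
[ 0.08235922  0.00031591 -0.12049209] [[-0.    -0.949 -0.315]
 [ 1.    -0.     0.   ]
 [-0.001 -0.315  0.949]] 71.4831192310299
0.45076168743354067
```

View pics/c2.png

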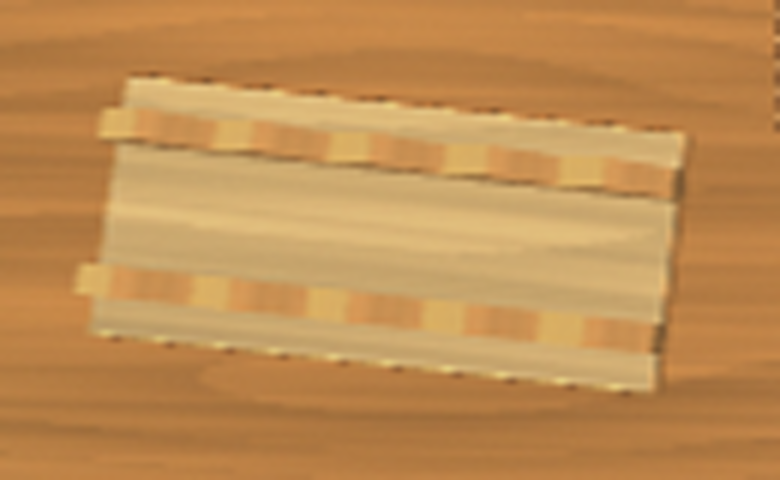

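Crop: rack base corners at zoomed (128,78), (685,135), (655,390) and (92,335), with four dark notch flanks on each rail.

Run:
```python
from m import *
c,im,dm=load("pics/top.png")
Q=np.array([atz(c,135+X/6-.4,180+Y/6-.4,.012) for X,Y in[(128,78),(685,135),(655,390),(92,335)]])
print("rack",Q.round(4).tolist(),Q.mean(0).round(4),[np.linalg.norm(Q[i]-Q[i-1]).round(4) for i in range(4)])
v=Q[0]-Q[1]+Q[3]-Q[2]; w=Q[0]-Q[3]+Q[1]-Q[2]; print("rack yaw",np.degrees(np.arctan2(-v[0],v[1])),np.degrees(np.arctan2(w[1],w[0])))
hsv=cv2.cvtColor(im,cv2.COLOR_RGB2HSV); print(hsv[180,272],hsv[170,302],hsv[175,368])
m=((hsv[:,:,0]>8)&(hsv[:,:,0]<22)&(hsv[:,:,1]>205)&(hsv[:,:,2]>170)).astype(np.uint8); m[:,420:]=0
n,l,st,ce=cv2.connectedComponentsWithStats(m)
for i in range(1,n):
    if st[i,4]<60: continue
    ys,xs=np.where(l==i); P=np.array([atz(c,x,y,.021)[:2] for x,y in zip(xs,ys)],np.float32)
    (rc,wh,an)=cv2.minAreaRect(P); mu=P.mean(0); v=np.linalg.svd(P-mu,full_matrices=False)[2][0]; v=v*np.sign(v[0])
    print("orange",ce[i].round(1),st[i,4],"rect",np.round(rc,4),np.round(wh,4),"dir",np.degrees(np.arctan2(v[1],v[0])).round(1), "z",dep(c,dm,*ce[i])[2].round(3))
for k,q in dict(plate=(477,172),wheel=(478,103),strip=(458,135),knob=(462,188),post=(445,204),block=(409,279),motor=(525,115)).items(): print(k,dep(c,dm,*q).round(3))
plan(.5745,-.3714,.25,np.radians(-8)); plan(.51,-.3714,.28,np.radians(-8))
```

```text
rack [[0.5549, 0.4513, 0.012], [0.5337, 0.1942, 0.012], [0.4171, 0.2032, 0.012], [0.437, 0.4598, 0.012]] [0.4857 0.3271 0.012 ] [np.float64(0.1182), np.float64(0.2579), np.float64(0.1169), np.float64(0.2573)]
rack yaw -4.58737882693784 -4.268682859481901
[ 19 196 249] [ 19 200 250] [ 18 202 249]
orange [333.  171.3] 72 rect [ 0.6184 -0.0366] [0.0087 0.1034] dir -10.9 z 0.028
orange [338.7 173.6] 68 rect [ 0.6156 -0.0521] [0.006  0.1033] dir -10.0 z 0.018
orange [275.  177.5] 68 rect [0.6026 0.1239] [0.1033 0.0082] dir 4.0 z 0.018
orange [299.5 177. ] 61 rect [0.6053 0.056 ] [0.1036 0.0054] dir 12.6 z 0.017
orange [365.8 176.1] 89 rect [ 0.6084 -0.1283] [0.1032 0.013 ] dir 8.3 z 0.022
plate [ 0.624 -0.424  0.05 ]
wheel [ 0.785 -0.396  0.135]
strip [ 0.736 -0.388  0.014]
knob [ 0.573 -0.368  0.089]
post [ 0.53  -0.319  0.101]
block [ 0.334 -0.244  0.024]
motor [ 0.754 -0.512  0.14 ]
move [ 0.3552 -0.0149  0.0026] n>=9 turn 0.590 (5 rows) q6 -0.12
move [ 0.2972 -0.043  -0.0273] n>=8 turn 0.590 (5 rows) q6 -0.12
```

```bash
python3 shift.py '0 0 0 0.118; 0 0 0 0.118; 0 0 0 0.118; 0 0 0 0.118; 0 0 0 0.118'
python3 - <<'E'
from m import *
plan(.5745,-.3714,.24,np.radians(-8))
E
```

```text
time: 0.52
position: [0.2613, -0.5397, 0.2528]
tool_rot: [0.997, -0.072, -0.0, -0.001]
contact_force: [0.5, 0.7, 0.2]
gripper_width: 0.997
gripper_force: 0.0
move [ 0.2856 -0.2118  0.0128] n>=9 turn -0.005 (1 rows) q6 0.48
```

```bash
python3 shift.py '0.033 -0.0245 0 0; 0.033 -0.0245 0 0; 0.033 -0.0245 0 0; 0.033 -0.0245 0 0; 0.033 -0.0245 0 0; 0.033 -0.0245 0 0; 0.033 -0.0245 0 0; 0.033 -0.0245 0 0' 0.5; python3 shift.py '0.0216 -0.0158 0.0128 0; 0 0 0 0; 0 0 0 0'
python3 - <<'E'
from m import *
shot("wrist","pics/w1.png"); print(yaw()[0])
E
```

```text
time: 1.18
position: [0.5514, -0.3811, 0.2528]
tool_rot: [0.998, -0.07, -0.0, -0.0]
contact_force: [-0.2, -0.3, -0.7]
gripper_width: 0.5
gripper_force: 0.0
time: 1.43
position: [0.5741, -0.3682, 0.2388]
tool_rot: [0.998, -0.068, -0.001, -0.001]
contact_force: [1.1, -0.3, 0.4]
gripper_width: 0.5
gripper_force: 0.0
-0.137852020237977
```

View pics/w1.png

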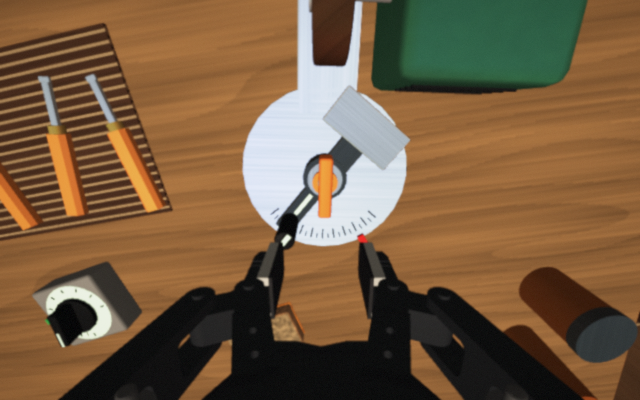

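Wrist view: disc centre ≈ (325,166), knob bar (326,155)–(324,217), red tab at (361,237), post top at (290,222), white arm line at (302,204).

Run:
```python
from m import *
c,im,dm=load("pics/w1.png")
hsv=cv2.cvtColor(im,cv2.COLOR_RGB2HSV).astype(int)
m=(((hsv[...,0]<6)|(hsv[...,0]>174))&(hsv[...,1]>180)&(hsv[...,2]>120)); m[:,:340]=0; m[:,380:]=0
ys,xs=np.where(m); k=[(x,y) for x,y in zip(xs,ys) if 225<y<250]; print("red px",k)
m=((hsv[...,0]>8)&(hsv[...,0]<20)&(hsv[...,1]>200)&(hsv[...,2]>150))[:230,300:350]; ys,xs=np.where(m)
P=np.array([atz(c,x+300,y,.089) for x,y in zip(xs,ys)])[:,:2].astype(np.float32); rc=cv2.minAreaRect(P); print("bar",rc)
# disc fit
g=((hsv[...,1]<40)&(hsv[...,2]>170)).astype(np.uint8); g[:90]=0; g[260:]=0; g[:,:230]=0;g[:,420:]=0
cn=max(cv2.findContours(g,0,1)[0],key=cv2.contourArea)[:,0]; W=np.array([atz(c,*q,.012)[:2] for q in cn])
from scipy.optimize import least_squares
f=lambda p:np.hypot(W[:,0]-p[0],W[:,1]-p[1])-p[2]
s=least_squares(f,[.574,-.37,.105],loss="soft_l1",f_scale=.001); C=s.x; print("disc",C.round(4))
R=np.mean([atz(c,*q,.013)[:2] for q in k],0); print("redmid",R,np.hypot(*(R-C[:2])),"bearing",np.degrees(np.arctan2(*(R-C[:2])[::-1])))
for q in[(290,222),(288,225),(302,204)]:
    d=dep(c,dm,*q); print(q,d.round(4),np.hypot(*(d[:2]-C[:2])).round(4),np.degrees(np.arctan2(*(d[:2]-C[:2])[::-1])))
cv2.imwrite("pics/c3.png",cv2.resize(im[120:250,240:420,::-1],(720,520),interpolation=cv2.INTER_CUBIC))
```

```text
red px [(np.int64(360), np.int64(235)), (np.int64(361), np.int64(235)), (np.int64(362), np.int64(235)), (np.int64(359), np.int64(236)), (np.int64(360), np.int64(236)), (np.int64(361), np.int64(236)), (np.int64(362), np.int64(236)), (np.int64(363), np.int64(236)), (np.int64(359), np.int64(237)), (np.int64(360), np.int64(237)), (np.int64(361), np.int64(237)), (np.int64(362), np.int64(237)), (np.int64(363), np.int64(237)), (np.int64(364), np.int64(237)), (np.int64(359), np.int64(238)), (np.int64(360), np.int64(238)), (np.int64(361), np.int64(238)), (np.int64(362), np.int64(238)), (np.int64(363), np.int64(238)), (np.int64(364), np.int64(238)), (np.int64(365), np.int64(238)), (np.int64(359), np.int64(239)), (np.int64(360), np.int64(239)), (np.int64(361), np.int64(239)), (np.int64(362), np.int64(239)), (np.int64(363), np.int64(239)), (np.int64(364), np.int64(239)), (np.int64(365), np.int64(239)), (np.int64(359), np.int64(240)), (np.int64(360), np.int64(240)), (np.int64(361), np.int64(240)), (np.int64(362), np.int64(240)), (np.int64(363), np.int64(240)), (np.int64(364), np.int64(240)), (np.
[... 216 characters left out ...]
)), (np.int64(364), np.int64(241)), (np.int64(365), np.int64(241)), (np.int64(366), np.int64(241)), (np.int64(367), np.int64(241)), (np.int64(360), np.int64(242)), (np.int64(361), np.int64(242)), (np.int64(362), np.int64(242)), (np.int64(363), np.int64(242)), (np.int64(364), np.int64(242))]
bar ((0.5884248614311218, -0.3746625781059265), (0.013904144056141376, 0.03994154557585716), 78.56446838378906)
disc [ 0.5771 -0.3727  0.1019]
redmid [ 0.47652987 -0.41179727] 0.10793382606597608 bearing -158.77472901317836
(290, 222) [ 0.5384 -0.3279  0.0706] 0.0592 130.79368432344498
(288, 225) [ 0.5397 -0.3271  0.0816] 0.059 129.331136859905
(302, 204) [ 0.5485 -0.3414  0.0431] 0.0425 132.4214950633224
```

View pics/c3.png

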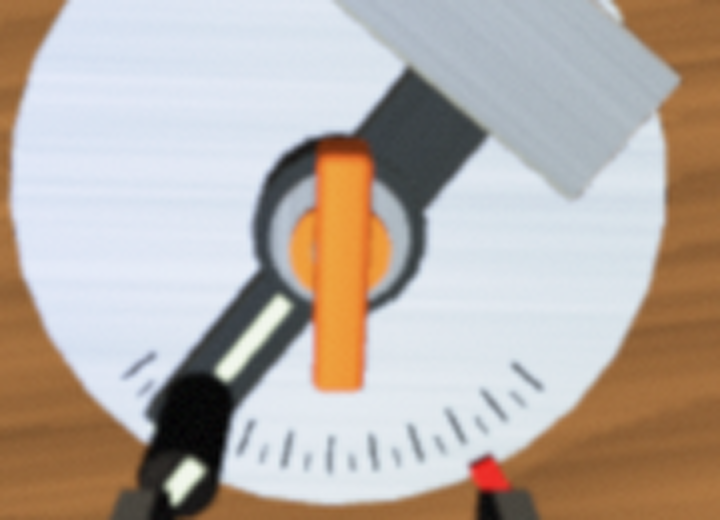

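Enlarged: T-bar top (343,155)–(338,388), white line on the post top around (186,480), red tab's inner end at (482,462).

Run:
```python
from m import *
c,im,dm=load("pics/w1.png")
p=lambda X,Y,z:atz(c,240+X/4-.4,120+Y/4-.4,z)[:2]
a,b=p(343,155,.089),p(338,388,.089); C=(a+b)/2; print("bar",a,b,C,np.hypot(*(a-b)),np.degrees(np.arctan2(*(a-b)[::-1])))
for n,q in dict(red=(482,462,.013),post=(186,480,.1),arm=(252,338,.042)).items():
    d=p(*q)-C; print(n,p(*q),np.hypot(*d),np.degrees(np.arctan2(*d[::-1])))
# disc edge left/right check
l,rr=p(12,185,.012),p(668,185,.012); print((l+rr)/2,np.hypot(*(l-rr)))
plan(*C,.086,np.arctan2(*(a-b)[::-1]))
```

```text
bar [ 0.60770997 -0.37687607] [ 0.54714101 -0.36755677] [ 0.57742549 -0.37221642] 0.0612817208590253 -8.747083900707477
red [ 0.48266706 -0.4096689 ] 0.1018913525125775 -158.4340049954543
post [ 0.53152516 -0.32571631] 0.06533835648552368 134.62808936981452
arm [ 0.54788522 -0.34193303] 0.04230498150704776 134.28832265777976
[ 0.58466954 -0.37407475] 0.20793795838300003
move [0.0049 0.0024 0.1535] n>=4 turn 0.015 (1 rows) q6 1.04
```

```bash
python3 shift.py '0.0035 0.0024 0.038 0.015; 0 0 0.038 0; 0 0 0.038 0; 0 0 0.0385 0; 0 0 0 0; 0 0 0 0' 0.5 60; python3 shift.py '0 0 0 0; 0 0 0 0; 0 0 0 0; 0 0 0 0; 0 0 0 0; 0 0 0 0; 0 0 0 0' 0; python3 shift.py '0 0 0 -0.12; 0 0 0 -0.12; 0 0 0 -0.12; 0 0 0 -0.12; 0 0 0 -0.12; 0 0 0 -0.12; 0 0 0 -0.12; 0 0 0 -0.12'; python3 shift.py '0 0 0 -0.12; 0 0 0 -0.12; 0 0 0 -0.06; 0 0 0 0; 0 0 0 0;0 0 0 0'
```

```text
time: 1.98
position: [0.5741, -0.3726, 0.0865]
tool_rot: [0.997, -0.078, -0.002, -0.001]
contact_force: [0.2, 0.3, 0.5]
gripper_width: 0.504
gripper_force: 0.0
time: 2.57
position: [0.5785, -0.3731, 0.0917]
tool_rot: [0.997, -0.077, 0.002, 0.001]
contact_force: [0.1, 3.7, 6.5]
gripper_width: 0.15
gripper_force: 59.7
time: 3.23
position: [0.5775, -0.3701, 0.0916]
tool_rot: [0.919, 0.394, 0.001, -0.001]
contact_force: [-2.2, 12.6, 13.7]
gripper_width: 0.149
gripper_force: 60.7
time: 3.73
position: [0.5767, -0.3695, 0.0916]
tool_rot: [0.851, 0.525, 0.001, -0.002]
contact_force: [-3.3, 13.1, 14.0]
gripper_width: 0.146
gripper_force: 60.9
```

```bash
python3 shift.py '0 0 0 0; 0 0 0 0; 0 0 -0.02 0; 0 0 -0.035 0; 0 0 -0.03 0; 0 0 0 0.12; 0 0 0 0.12; 0 0 0 0.12' 0.6;  python3 shift.py '0 0 0 0.12; 0 0 0 0.12; 0 0 0 0.12; 0 0 0 0.12; 0 0 0 0.12; 0 0 0 0.12; 0 0 0 0.12; 0 0 0 0.12'; python3 shift.py '0 0 0 0.12; 0 0 0 0.12; 0 0 0 0.12; 0 0 0 0.12; 0 0 0 0.12; 0 0 0 0; 0 0 0 0'
python3 - <<'E'
from m import *
plan(.5293,-.3235,.20,np.radians(-45.5));print(yaw()[0])
c,im,dm=shot("top","pics/t2.png")
print(dep(c,dm,445,204),[dep(c,dm,u,v).round(3).tolist() for u,v in((460,186),(455,190))])
E
```

```text
time: 4.4
position: [0.5778, -0.3742, 0.1756]
tool_rot: [0.932, 0.361, 0.001, 0.002]
contact_force: [0.6, -1.2, -0.8]
gripper_width: 0.594
gripper_force: 0.0
time: 5.07
position: [0.5774, -0.3739, 0.1744]
tool_rot: [0.994, -0.11, 0.001, 0.001]
contact_force: [0.2, 0.3, -0.2]
gripper_width: 0.599
gripper_force: 0.0
time: 5.65
position: [0.5772, -0.3735, 0.174]
tool_rot: [0.919, -0.394, 0.001, 0.0]
contact_force: [-0.1, -0.1, -1.1]
gripper_width: 0.605
gripper_force: 0.0
move [-0.0692  0.0002 -0.0261] n>=2 turn -0.017 (1 rows) q6 1.71
-0.8108356289125361
[ 0.52950278 -0.31800125  0.1041947 ] [[0.579, -0.363, 0.089], [0.572, -0.36, 0.061]]
```

```bash
python3 shift.py '-0.0345 0 0 -0.017; -0.0345 0 0 0; 0 0 0.028 0; 0 0 0.028 0; 0 0 0.028 0; 0 0 0 0; 0 0 0 0' 0.6 30; python3 shift.py '0 0 0 0; 0 0 0 0; 0 0 0 0; 0 0 0 0; 0 0 0 0; 0 0 0 0' 0; python3 shift.py '0.0005 0.008 0 -0.1176; 0.0005 0.008 0 -0.1176; 0.0005 0.008 0 -0.1176; 0.0005 0.008 0 -0.1176; 0.0005 0.008 0 -0.1176; 0 0 0 0'
python3 - <<'E'
from m import *
p=probe_bus.observe()["position"]; d=p[:2]-np.array([.577,-.372]); print(np.hypot(*d),np.degrees(np.arctan2(d[1],d[0])),np.degrees(yaw()[0]))
E
```

```text
time: 6.28
position: [0.5281, -0.3224, 0.0882]
tool_rot: [0.922, -0.387, -0.002, -0.0]
contact_force: [0.1, -0.0, 0.5]
gripper_width: 0.602
gripper_force: 0.0
time: 6.78
position: [0.5302, -0.3241, 0.0911]
tool_rot: [0.922, -0.388, 0.002, 0.001]
contact_force: [-0.6, -0.6, 6.6]
gripper_width: 0.248
gripper_force: 29.4
time: 7.28
position: [0.5105, -0.3587, 0.091]
tool_rot: [0.995, -0.101, 0.001, 0.0]
contact_force: [-0.2, 4.4, 10.1]
gripper_width: 0.245
gripper_force: 30.0
0.06779241985632739 168.72076127706123 -11.61532055183106
```

```bash
python3 shift.py '0.0005 0.008 0 -0.1176; 0.0005 0.008 0 -0.1176; 0.0005 0.008 0 -0.1176; 0.0005 0.008 0 -0.1176; 0.0005 0.008 0 -0.1176; 0 0 0 0; 0 0 0 0; 0 0 0 0'
python3 - <<'E'
from m import *
p=probe_bus.observe()["position"]; d=p[:2]-np.array([.577,-.372]); print(np.hypot(*d),np.degrees(np.arctan2(d[1],d[0])),np.degrees(yaw()[0]))
E
python3 shift.py '0 0 0 0; 0 0 0 0; 0 0 -0.03 0; 0 0 -0.03 0; 0 0 -0.04 0; 0 0 -0.04 0; 0 0 0 0; 0 0 0 0' 0.6
python3 - <<'E'
from m import *
c,im,dm=shot("wrist","pics/w2.png")
cv2.imwrite("pics/c4.png",cv2.resize(im[100:300,220:460,::-1],(720,600),interpolation=cv2.INTER_CUBIC))
E
```

```text
time: 7.95
position: [0.5138, -0.3976, 0.091]
tool_rot: [0.982, 0.189, 0.0, 0.001]
contact_force: [-3.0, 1.9, 8.9]
gripper_width: 0.248
gripper_force: 28.9
0.06815762431096423 -157.976175670139 21.756207044242572
time: 8.62
position: [0.5152, -0.3985, 0.2326]
tool_rot: [0.982, 0.188, 0.002, 0.003]
contact_force: [-0.8, 0.4, -1.3]
gripper_width: 0.598
gripper_force: 0.0
```

View pics/c4.png

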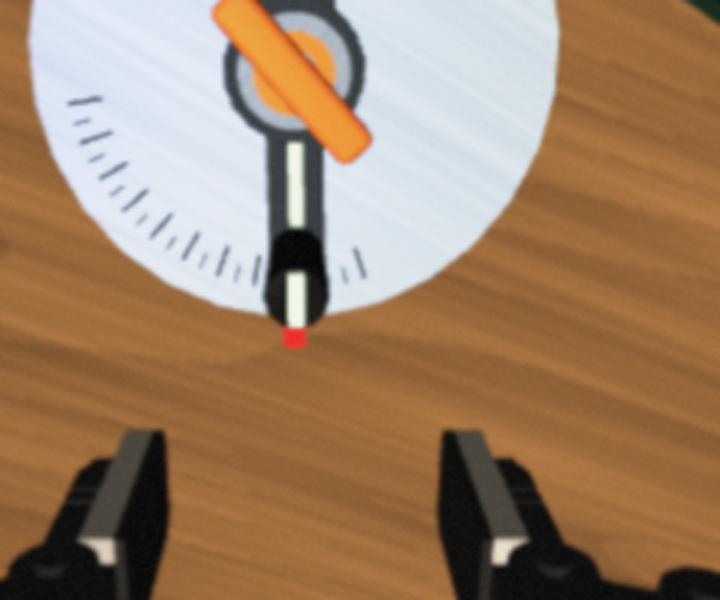

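The pointer, post and arm line are in line with the red tab (all at column ≈295 in the crop), and the T-bar sits at about 42° to the tool. So the rest is on the mark. Now I'll tighten the knob.

```bash
python3 shift.py '0 0 0 -0.122; 0 0 0 -0.122; 0 0 0 -0.122; 0 0 0 -0.122; 0 0 0 -0.122; 0 0 0 -0.122; 0 0 0 0; 0 0 0 0' 0.5
python3 - <<'E'
from m import *
plan(.577,-.372,.092,np.radians(63.6))
E
```

```text
time: 9.33
position: [0.5127, -0.3963, 0.2271]
tool_rot: [0.851, 0.526, -0.0, -0.002]
contact_force: [-0.2, -0.0, -0.5]
gripper_width: 0.503
gripper_force: 0.0
move [0.0504 0.047  0.135 ] n>=4 turn -0.003 (1 rows) q6 -0.30
```

```bash
python3 shift.py '0.0252 0.0235 0 0; 0.0252 0.0235 0 0; 0 0 0.034 0; 0 0 0.034 0; 0 0 0.034 0; 0 0 0.033 0; 0 0 0 0; 0 0 0 0' 0.5 60; python3 shift.py '0 0 0 0; 0 0 0 0; 0 0 0 0; 0 0 0 0; 0 0 0 0; 0 0 0 0; 0 0 0 0' 0; python3 shift.py '0 0 0 0.12; 0 0 0 0.12; 0 0 0 0.12; 0 0 0 0.12; 0 0 0 0.12; 0 0 0 0.12; 0 0 0 0.12; 0 0 0 0.12'; python3 shift.py '0 0 0 0.12; 0 0 0 0.12; 0 0 0 0.06; 0 0 0 0.03; 0 0 0 0.03;0 0 0 0.02; 0 0 0 0; 0 0 0 0'
python3 - <<'E'
from m import *
print(np.degrees(yaw()[0]),probe_bus.observe()["ft_torque"])
E
```

```text
time: 10.0
position: [0.5763, -0.3714, 0.0916]
tool_rot: [0.85, 0.526, -0.001, -0.003]
contact_force: [0.4, 1.1, 0.5]
gripper_width: 0.502
gripper_force: 0.0
time: 10.58
position: [0.5755, -0.3719, 0.0965]
tool_rot: [0.85, 0.527, -0.001, -0.002]
contact_force: [-10.1, 3.0, 6.6]
gripper_width: 0.144
gripper_force: 59.7
time: 11.25
position: [0.5759, -0.3724, 0.0965]
tool_rot: [0.997, 0.072, -0.002, -0.0]
contact_force: [-9.4, 1.5, 5.4]
gripper_width: 0.145
gripper_force: 59.6
time: 11.92
position: [0.5759, -0.3726, 0.0965]
tool_rot: [0.994, -0.113, -0.002, 0.0]
contact_force: [-9.3, 2.3, 5.7]
gripper_width: 0.15
gripper_force: 70.7
-12.959802905805914 [0.392023   1.40673097 1.6061171 ]
```

```bash
python3 shift.py '0 0 0 0; 0 0 0 0; 0 0 -0.04 0; 0 0 -0.04 0; 0 0 -0.04 0; 0 0 -0.02 0; 0 0 0 0; 0 0 0 0' 0.5
python3 - <<'E'
from m import *
plan(.427,.0015,.23,np.radians(178)); plan(.427,.0015,.23,None)
c,im,dm=shot("wrist","pics/w3.png")
cv2.imwrite("pics/c5.png",cv2.resize(im[60:310,200:500,::-1],(720,600),interpolation=cv2.INTER_CUBIC))
E
```

```text
time: 12.58
position: [0.5796, -0.3739, 0.2374]
tool_rot: [0.993, -0.115, 0.003, 0.002]
contact_force: [-0.1, 0.3, -0.2]
gripper_width: 0.502
gripper_force: 0.0
move [-0.2341 -0.3308  0.0051] n>=10 turn -0.195 (2 rows) q6 1.13
move [-0.2341 -0.3308  0.0051] n>=10
```

View pics/c5.png

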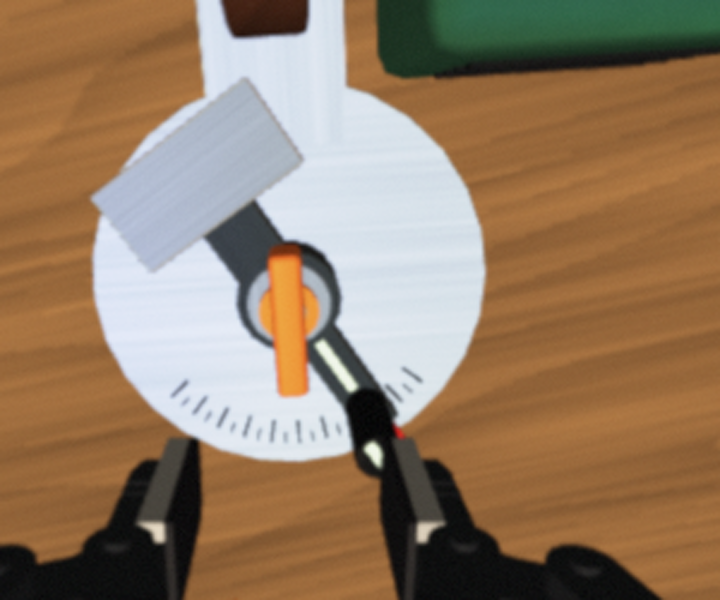

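The knob bar is parallel to the machine's strip again (tight), and the pointer is still at the red tab (400,432). Next, the dial.

```bash
python3 shift.py '-0.0234 -0.0331 0 0; -0.0234 -0.0331 0 0; -0.0234 -0.0331 0 0; -0.0234 -0.0331 0 0; -0.0234 -0.0331 0 0; -0.0234 -0.0331 0 0; -0.0234 -0.0331 0 0; -0.0234 -0.0331 0 0' 0.5 40; python3 shift.py '-0.0234 -0.0331 0 0; -0.0234 -0.0331 0.005 0; 0 0 0 -0.0975; 0 0 0 -0.0975; 0 0 0 0; 0 0 0 0'
python3 - <<'E'
from m import *
c,im,dm=shot("wrist","pics/w4.png"); print(proj(c,[.427,.0015,.076]),np.degrees(yaw()[0]))
u,v=proj(c,[.427,.0015,.05])[0].astype(int); print(u,v)
cv2.imwrite("pics/c6.png",cv2.resize(im[v-70:v+80,u-90:u+90,::-1],(720,600),interpolation=cv2.INTER_CUBIC))
E
```

```text
time: 13.3
position: [0.4538, -0.0705, 0.2325]
tool_rot: [0.993, -0.115, -0.001, -0.0]
contact_force: [0.4, 1.0, 0.1]
gripper_width: 0.503
gripper_force: 0.0
time: 13.8
position: [0.4247, 0.003, 0.2281]
tool_rot: [1.0, -0.018, -0.001, -0.0]
contact_force: [-0.6, 0.3, -0.1]
gripper_width: 0.499
gripper_force: 0.0
[[322.30386216 189.35814236]] -2.1564084850801577
322 182
```

View pics/c6.png

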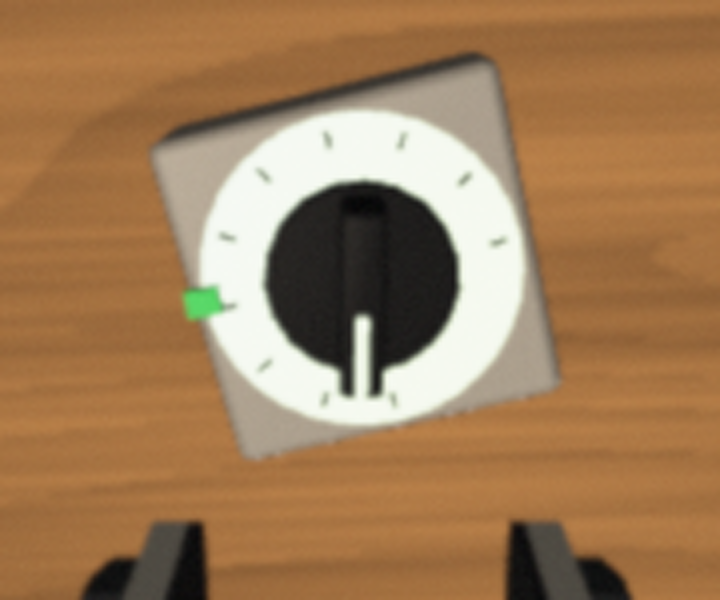

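Crop: scale centre ≈ (362,268), pointer straight down at x = 362, green tab's inner end ≈ (220,300).

Run:
```python
from m import *
c,im,dm=load("pics/w4.png")
p=lambda X,Y,z:atz(c,232+X/4-.4,112+Y/4-.4,z)[:2]
C=p(362,268,.0405); g=p(220,300,.0415); q=p(362,380,.07); t=p(362,355,.076)
L=[p(200,268,.0405),p(524,268,.0405),p(362,110,.0405),p(362,426,.0405)]
print(C,np.mean(L[:2],0),np.mean(L[2:],0),np.hypot(*(L[0]-L[1])))
C=np.r_[np.mean(L[2:],0)[0],np.mean(L[:2],0)[1]]; d=g-C; print(C,g,np.hypot(*d),np.degrees(np.arctan2(*d[::-1])))
print("line",t,q, "skirt", (p(267,270,.049)+p(459,270,.049))/2, (p(362,180,.049)+p(362,370,.049))/2)
plan(*C,.082,np.radians(177.8))
```

```text
[0.42932925 0.00143704] [0.42933737 0.00143143] [0.42720354 0.00151226] 0.09236868176894768
[0.42720354 0.00143143] [0.42167274 0.04246449] 0.04140412354439071 97.67656623576457
line [0.41516549 0.00212988] [0.40611347 0.00242045] skirt [0.4309004  0.00114678] [0.42872848 0.00150336]
move [0.0025 0.0012 0.1463] n>=4 turn 0.001 (1 rows) q6 1.45
```

```bash
python3 shift.py '0.0025 0.0012 0.037 0; 0 0 0.037 0; 0 0 0.037 0; 0 0 0.036 0; 0 0 0 0; 0 0 0 0' 0.5 30; python3 shift.py '0 0 0 0; 0 0 0 0; 0 0 0 0; 0 0 0 0; 0 0 0 0; 0 0 0 0; 0 0 0 0' 0; python3 shift.py '0 0 0 0.116; 0 0 0 0.116; 0 0 0 0.116; 0 0 0 0.116; 0 0 0 0.116; 0 0 0 0.116; 0 0 0 0.116; 0 0 0 0.116'; python3 shift.py '0 0 0 0.116; 0 0 0 0.116; 0 0 0 0.116; 0 0 0 0.114; 0 0 0 0;0 0 0 0'
python3 - <<'E'
from m import *
print(np.degrees(yaw()[0]),probe_bus.observe()["ft_torque"])
E
```

```text
time: 14.35
position: [0.426, 0.0012, 0.0806]
tool_rot: [1.0, -0.018, -0.003, -0.0]
contact_force: [0.2, -0.0, 0.3]
gripper_width: 0.498
gripper_force: 0.0
time: 14.93
position: [0.4296, 0.0013, 0.0841]
tool_rot: [1.0, -0.017, 0.002, 0.0]
contact_force: [0.1, 0.8, 7.9]
gripper_width: 0.13
gripper_force: 33.6
time: 15.6
position: [0.4283, -0.0009, 0.0841]
tool_rot: [0.886, -0.464, 0.002, 0.002]
contact_force: [-5.9, -16.6, 12.1]
gripper_width: 0.126
gripper_force: 34.2
time: 16.1
position: [0.4269, -0.0014, 0.0841]
tool_rot: [0.758, -0.652, 0.002, 0.002]
contact_force: [-8.5, -19.4, 17.0]
gripper_width: 0.131
gripper_force: 34.7
-81.4313963191151 [-3.34994952  1.53457811 -0.04511258]
```

```bash
python3 shift.py '0 0 0 0; 0 0 0 0; 0 0 -0.03 0; 0 0 -0.04 0; 0 0 -0.04 0; 0 0 -0.03 0; 0 0 0 0; 0 0 0 0' 0.5
python3 - <<'E'
from m import *
c,im,dm=shot("wrist","pics/w5.png"); print(np.degrees(yaw()[0]))
u,v=proj(c,[.427,.0015,.05])[0].astype(int); print(u,v)
a=cv2.resize(im[v-70:v+80,u-60:u+70,::-1],(520,600),interpolation=cv2.INTER_CUBIC)
c,im,dm=shot("top","pics/t3.png"); b=cv2.resize(im[160:240,420:480,::-1],(270,360),interpolation=cv2.INTER_CUBIC)
a=np.hstack([a,np.vstack([b,np.zeros((240,270,3),np.uint8)])]); cv2.imwrite("pics/c7.png",a)
E
```

```text
time: 16.77
position: [0.4296, 0.0015, 0.2246]
tool_rot: [0.757, -0.653, 0.003, -0.002]
contact_force: [-0.2, -1.2, 0.2]
gripper_width: 0.503
gripper_force: 0.0
-81.5912658658483
325 185
```

View pics/c7.png

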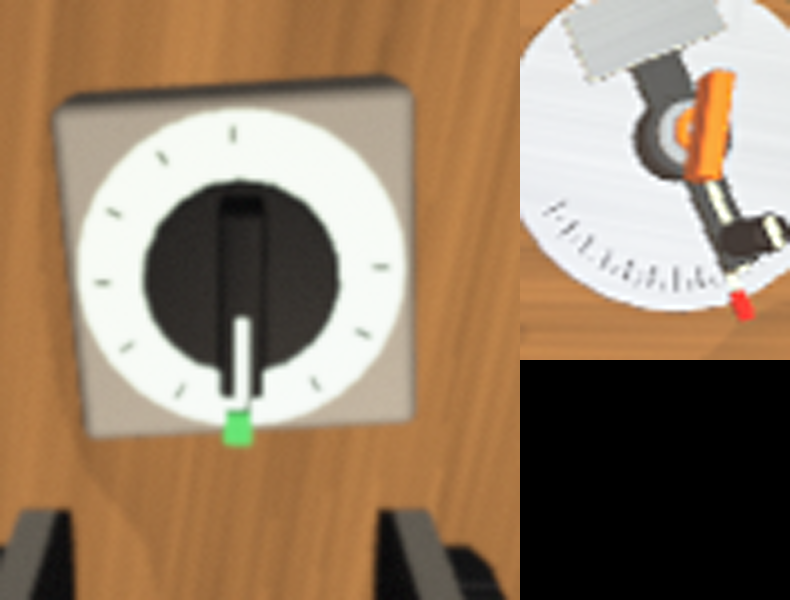

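Dial: the pointer line (x = 242) meets the green tab (238), about 1 mm off. The top view shows the rest pointer at the red tab with the knob along machine x. Now the gouges: turn the tool and detect the handles.

```bash
cat > g.py <<'E'
from m import *
def gouges(fn=None,z=.021):
    c,im,dm=load(fn) if fn else shot("top","pics/tt.png")
    hsv=cv2.cvtColor(im,cv2.COLOR_RGB2HSV).astype(int)
    m=((hsv[...,0]>14)&(hsv[...,0]<24)&(hsv[...,1]>170)&(hsv[...,2]>215)).astype(np.uint8)
    m[:105]=0; m[215:]=0; m[:,:250]=0; m[:,390:]=0
    n,l,st,ce=cv2.connectedComponentsWithStats(m)
    for i in range(1,n):
        if st[i,4]<60: continue
        ys,xs=np.where(l==i); P=np.array([atz(c,x,y,z)[:2] for x,y in zip(xs,ys)],np.float32)
        rc,wh,an=cv2.minAreaRect(P); mu=P.mean(0); v=np.linalg.svd(P-mu,full_matrices=False)[2][0]; v=v*np.sign(v[0])
        g=np.array(rc)+.010*v
        print("px",ce[i].round(1),st[i,4],"ctr",np.round(rc,4),"mean",mu.round(4),"wh",np.round(wh,3),"dir %.1f"%np.degrees(np.arctan2(v[1],v[0])),"grasp+10",g.round(4))
E
python3 shift.py '0 0 0 -0.12; 0 0 0 -0.12; 0 0 0 -0.12; 0 0 0 -0.12; 0 0 0 -0.12; 0 0 0 -0.12; 0 0 0 -0.12; 0 0 0 -0.12' 0.6 40 | head -1;  python3 shift.py '0 0 0 -0.12; 0 0 0 -0.12; 0 0 0 -0.12; 0 0 0 -0.12; 0 0 0 -0.05; 0 0 0 0'; python3 -c "
from g import *
gouges()
c,im,dm=load('pics/tt.png'); print([dep(c,dm,u,v).round(3).tolist() for u,v in ((173,128),(235,105),(183,140))])"
```

```text
time: 17.53
time: 18.03
position: [0.4264, 0.0017, 0.2203]
tool_rot: [0.999, 0.034, -0.002, -0.0]
contact_force: [-0.3, 0.1, -0.0]
gripper_width: 0.599
gripper_force: 0.0
px [335.7 172.5] 253 ctr [ 0.62   -0.0437] mean [ 0.6197 -0.044 ] wh [0.019 0.107] dir -10.0 grasp+10 [ 0.6298 -0.0455]
px [302.4 175.7] 244 ctr [0.6092 0.0486] mean [0.6088 0.0479] wh [0.106 0.018] dir 12.3 grasp+10 [0.619  0.0507]
px [368.8 176. ] 256 ctr [ 0.6119 -0.135 ] mean [ 0.6118 -0.1355] wh [0.106 0.02 ] dir 8.5 grasp+10 [ 0.6218 -0.1335]
px [271.5 176.7] 249 ctr [0.604  0.1328] mean [0.6044 0.1328] wh [0.106 0.018] dir 4.7 grasp+10 [0.614  0.1336]
[[0.699, 0.363, 0.15], [0.796, 0.236, 0.05], [0.683, 0.355, 0.096]]
```

```bash
python3 -c "
from m import *
plan(.614,.1336,.031,np.radians(4.7))"
```

```text
move [ 0.1961 -0.1194  0.189 ] n>=8 turn -0.018 (1 rows) q6 1.35
```

```bash
python3 shift.py '0.0327 -0.0199 0 0; 0.0327 -0.0199 0 0; 0.0327 -0.0199 0 0; 0.0327 -0.0199 0 0; 0.0327 -0.0199 0 0; 0.0326 -0.0199 0 -0.018; 0 0 0.04 0; 0 0 0.04 0' 0.6 40; python3 shift.py '0 0 0.04 0; 0 0 0 0; 0 0 0 0'; python3 -c "
from m import *
plan(.614,.1336,.031,np.radians(4.7))
c,im,dm=shot('wrist','pics/w6.png'); cv2.imwrite('pics/w6.png',im[:,:,::-1])"
```

```text
time: 18.75
position: [0.6201, 0.1354, 0.1425]
tool_rot: [0.999, 0.042, 0.004, -0.0]
contact_force: [-0.3, -0.2, -0.7]
gripper_width: 0.599
gripper_force: 0.0
time: 19.0
position: [0.6128, 0.1333, 0.0992]
tool_rot: [0.999, 0.041, -0.004, 0.0]
contact_force: [0.9, 1.3, 0.6]
gripper_width: 0.602
gripper_force: 0.0
move [ 0.0017 -0.0002  0.0682] n>=2 turn 0.000 (1 rows) q6 1.59
```

View pics/w6.png

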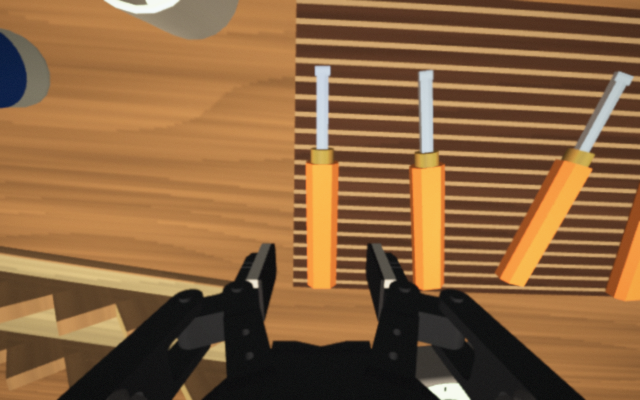

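The first gouge is centred between the fingers (322, 165–287). The next gouge is at (428, 165–290), about 80 mm away, so there's clearance. Grasping.

```bash
python3 shift.py '0 0 0.033 0; 0 0 0.033 0; 0 0 0 0; 0 0 0 0' 0.6 40; python3 shift.py '0 0 0 0; 0 0 0 0; 0 0 0 0; 0 0 0 0; 0 0 0 0; 0 0 0 0; 0 0 0 0' 0; python3 shift.py '0 0 -0.035 0; 0 0 -0.04 0; 0 0 -0.04 0; 0 0 0 0; 0 0 0 0'; python3 -c "
from g import *
gouges()
t=np.radians(-4.4); ex=np.array([np.cos(t),np.sin(t)]); ey=np.array([-ex[1],ex[0]])
for y in(.078,.026,-.026,-.078): print(np.array([.4857,.3271])+.01*ex+y*ey)
a=np.array([.4857,.3271])+.01*ex+.078*ey; plan(*a,.15,t)"
```

```text
time: 19.38
position: [0.6159, 0.1334, 0.0374]
tool_rot: [0.999, 0.042, -0.0, -0.0]
contact_force: [-0.2, 0.4, 1.1]
gripper_width: 0.6
gripper_force: 0.0
time: 19.97
position: [0.6178, 0.1337, 0.0393]
tool_rot: [0.999, 0.042, 0.003, -0.0]
contact_force: [-0.4, -0.2, 7.6]
gripper_width: 0.251
gripper_force: 38.8
time: 20.38
position: [0.6185, 0.1339, 0.156]
tool_rot: [0.999, 0.042, 0.005, -0.0]
contact_force: [-0.2, -0.1, -1.0]
gripper_width: 0.248
gripper_force: 39.2
px [335.6 172.7] 253 ctr [ 0.6197 -0.0437] mean [ 0.6193 -0.0439] wh [0.019 0.106] dir -10.1 grasp+10 [ 0.6295 -0.0454]
px [302.4 175.7] 243 ctr [0.6092 0.0486] mean [0.6088 0.0479] wh [0.106 0.018] dir 12.3 grasp+10 [0.619  0.0507]
px [368.8 176.1] 255 ctr [ 0.6119 -0.135 ] mean [ 0.6117 -0.1356] wh [0.106 0.02 ] dir 8.4 grasp+10 [ 0.6218 -0.1335]
[0.50165461 0.40410292]
[0.49766522 0.35225618]
[0.49367583 0.30040944]
[0.48968644 0.2485627 ]
move [-0.0919 -0.2791  0.0032] n>=8 turn 0.161 (2 rows) q6 1.59
```

```bash
python3 shift.py '-0.0111 -0.0349 0 0; -0.0111 -0.0349 0 0; -0.0111 -0.0349 0 0; -0.0111 -0.0349 0 0; -0.0111 -0.0349 0 0; -0.0111 -0.0349 0 0; -0.0111 -0.0349 0 0; -0.0111 -0.0349 0 0'; python3 shift.py '0 0 0 0.08; 0 0 0 0.08; 0 0 0 0; 0 0 0 0; 0 0 0 0'; python3 -c "
from g import *
plan(.5045,.4042,.15,np.radians(-4.4))
c,im,dm=shot('wrist','pics/w7.png')"
```

```text
time: 21.1
position: [0.5016, 0.405, 0.1494]
tool_rot: [0.999, 0.042, -0.001, 0.001]
contact_force: [0.4, -0.0, -0.7]
gripper_width: 0.25
gripper_force: 39.3
time: 21.52
position: [0.5034, 0.4036, 0.1502]
tool_rot: [0.999, -0.037, -0.001, 0.0]
contact_force: [1.9, -0.0, -1.8]
gripper_width: 0.248
gripper_force: 39.4
move [ 0.0011 -0.0007  0.0002] n>=1 turn 0.002 (1 rows) q6 2.21
```

View pics/w7.png

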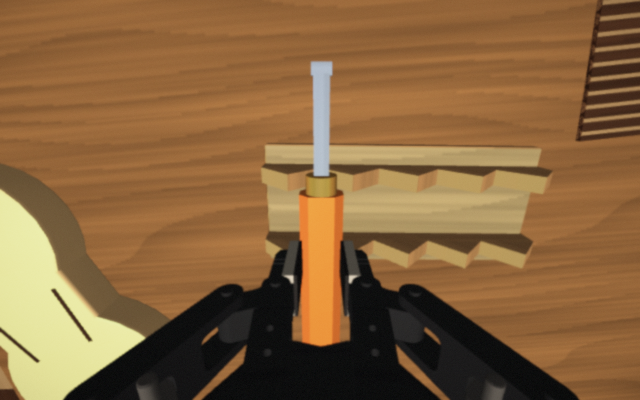

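The gouge is held in line with the tool at column 321. The rack's far base edge runs (265,145)–(540,149). Checking the rack pose with this view.

```bash
python3 -c "
from g import *
c,im,dm=load('pics/w7.png')
a,b=atz(c,265,145,.012),atz(c,540,149,.012); v=a-b; print(a,b,np.linalg.norm(v),np.degrees(np.arctan2(-v[0],v[1])))
n=np.array([v[1],-v[0]])/np.hypot(*v[:2]); print('rack centre',(a+b)[:2]/2-.06*n)
for q in((321,65),(321,185),(321,330)): print(dep(c,dm,*q).round(4))
for q in((410,178),(465,183),(425,245),(477,250)): print('rail',dep(c,dm,*q).round(4))
e=np.array([n[0],n[1]]);w=v[:2]/np.hypot(*v[:2]);C=np.array([.4857,.3271])
print(proj(c,[np.r_[C+.028*e+y*w,.056] for y in(.104,.052,0,-.052,-.104)]).round(1).tolist())
"
```

```text
[0.55619874 0.45118191 0.012     ] [0.53373982 0.19562186 0.012     ] 0.25654500591547236 -5.022318428738145
rack centre [0.48519964 0.32865451]
[0.6046 0.3962 0.1254]
[0.5476 0.4004 0.1327]
[0.456  0.4073 0.1344]
rail [0.5255 0.3293 0.0512]
rail [0.5166 0.2818 0.0471]
rail [0.4536 0.3077 0.0337]
rail [0.4441 0.257  0.0334]
[[288.6, 191.8], [353.1, 192.5], [417.2, 193.3], [480.6, 194.1], [543.0, 194.8]]
```

```bash
python3 shift.py '0 -0.001 0.035 0; 0 0 0.03 0; 0 0 0.013 0; 0 0 0 0; 0 0 0 0'; python3 shift.py '0 0 0 0; 0 0 0 0; 0 0 0 0; 0 0 0 0; 0 0 -0.04 0; 0 0 -0.04 0; 0 0 -0.02 0; 0 0 0 0' 0.5; python3 -c "
from g import *
c,im,dm=shot('wrist','pics/w8.png')
for q in((321,200),(321,220),(321,260),(321,290)): print(dep(c,dm,*q).round(4))
cv2.imwrite('pics/w8.png',cv2.resize(im[:,160:560],(600,600))[:,:,::-1])
gouges()
plan(.6218,.0507,.15,np.radians(12.3))"
```

```text
time: 21.98
position: [0.5037, 0.4047, 0.0725]
tool_rot: [0.999, -0.038, -0.001, 0.0]
contact_force: [-0.7, -0.1, -0.8]
gripper_width: 0.247
gripper_force: 51.8
time: 22.65
position: [0.507, 0.4074, 0.1793]
tool_rot: [0.999, -0.038, 0.004, -0.003]
contact_force: [0.2, 0.5, 0.1]
gripper_width: 0.499
gripper_force: 0.0
[0.5084 0.4081 0.0545]
[0.4886 0.4096 0.0548]
[0.4461 0.4129 0.0555]
[ 3.707e-01  4.189e-01 -1.000e-04]
px [335.7 172.2] 282 ctr [ 0.6223 -0.0433] mean [ 0.6207 -0.044 ] wh [0.022 0.111] dir -10.2 grasp+10 [ 0.6321 -0.0451]
px [302.3 175.5] 281 ctr [0.6114 0.0493] mean [0.6095 0.0482] wh [0.111 0.021] dir 12.7 grasp+10 [0.6211 0.0515]
px [368.6 175.9] 293 ctr [ 0.6138 -0.1347] mean [ 0.6121 -0.1351] wh [0.111 0.021] dir 8.3 grasp+10 [ 0.6237 -0.1332]
move [0.144  0.3451 0.0241] n>=9 turn -0.291 (3 rows) q6 2.22
```

View pics/w8.png

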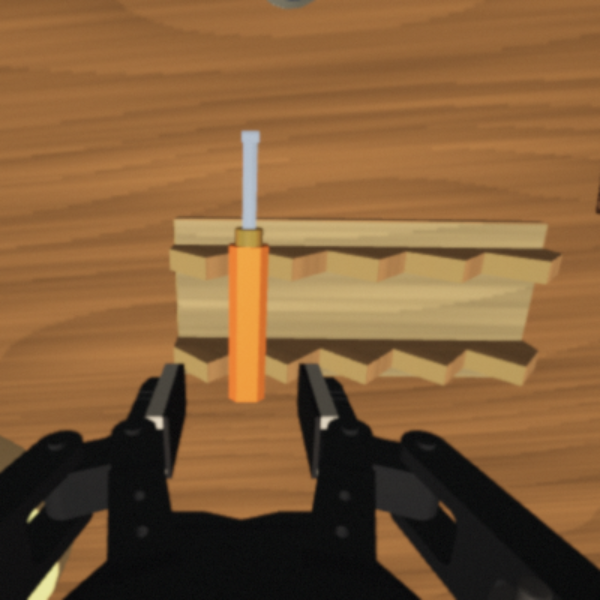

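Handle home in the first notch: its top reads 54.5–55.5 mm, so the axis is at about 46 mm. It spans both rails at column 248, edge away from the robot. Next gouge.

```bash
python3 shift.py '0.0178 0.0362 0 0; 0.0178 0.0362 0 0; 0.0178 0.0362 0 0; 0.0178 0.0362 0 0; 0.0178 0.0362 0 0; 0.0178 0.0362 0 0; 0.0178 0.0362 0 0; 0.0178 0.0362 0 0' 0.6; python3 shift.py '0 0.037 0 0; 0 0.018 0.024 0; 0 0 0 -0.097; 0 0 0 -0.097; 0 0 0 -0.097; 0 0 0 0; 0 0 0 0'; python3 -c "
from g import *
plan(.620,.0511,.034,np.radians(12.5))"
```

```text
time: 23.42
position: [0.6227, 0.1036, 0.171]
tool_rot: [0.999, -0.038, -0.002, 0.0]
contact_force: [0.9, 0.3, 0.3]
gripper_width: 0.603
gripper_force: 0.0
time: 24.0
position: [0.6185, 0.0508, 0.1475]
tool_rot: [0.994, 0.106, -0.001, -0.0]
contact_force: [-0.0, 0.5, -0.0]
gripper_width: 0.6
gripper_force: 0.0
move [1.900e-03 1.000e-04 1.135e-01] n>=3 turn -0.006 (1 rows) q6 1.33
```

```bash
python3 shift.py '0 0 0.038 0; 0 0 0.038 0; 0 0 0.038 0; 0 0 0 0; 0 0 0 0' 0.6 40; python3 shift.py '0 0 0 0; 0 0 0 0; 0 0 0 0; 0 0 0 0; 0 0 0 0; 0 0 0 0; 0 0 0 0' 0; python3 shift.py '0 0 -0.035 0; 0 0 -0.04 0; 0 0 -0.04 0; 0 0 0 0; 0 0 0 0'; python3 -c "
from g import *
gouges(); plan(.5005,.356,.15,np.radians(-4.7))"
```

```text
time: 24.42
position: [0.6171, 0.0511, 0.0329]
tool_rot: [0.994, 0.106, -0.003, -0.0]
contact_force: [0.5, -0.3, -0.1]
gripper_width: 0.601
gripper_force: 0.0
time: 25.0
position: [0.6217, 0.0509, 0.0378]
tool_rot: [0.994, 0.107, 0.003, 0.0]
contact_force: [-0.4, 0.8, 6.9]
gripper_width: 0.257
gripper_force: 39.7
time: 25.42
position: [0.6223, 0.0508, 0.1544]
tool_rot: [0.994, 0.107, 0.004, 0.001]
contact_force: [-0.1, 0.7, -0.5]
gripper_width: 0.257
gripper_force: 39.5
px [335.7 172.6] 251 ctr [ 0.6197 -0.0436] mean [ 0.6196 -0.0439] wh [0.019 0.106] dir -10.0 grasp+10 [ 0.6295 -0.0454]
px [368.8 176. ] 256 ctr [ 0.6119 -0.135 ] mean [ 0.6119 -0.1355] wh [0.106 0.02 ] dir 8.5 grasp+10 [ 0.6218 -0.1335]
px [302.2 177.8] 155 ctr [0.6028 0.0488] mean [0.603  0.0482] wh [0.06  0.021] dir 12.7 grasp+10 [0.6126 0.051 ]
move [-0.0522 -0.3237  0.0016] n>=8 turn 0.297 (3 rows) q6 1.33
```

```bash
python3 shift.py '-0.0065 -0.0405 0 0; -0.0065 -0.0405 0 0; -0.0065 -0.0405 0 0; -0.0065 -0.0405 0 0; -0.0065 -0.0405 0 0; -0.0065 -0.0405 0 0; -0.0065 -0.0405 0 0; -0.0065 -0.0405 0 0' | head -2; python3 shift.py '0 0 0 0.1; 0 0 0 0.1; 0 0 0 0.097; 0 0 0 0; 0 0 0 0; 0 0 0 0'; python3 -c "
from g import *
plan(.5005,.356,.071,np.radians(-4.7))
c,im,dm=shot('wrist','pics/w9.png')
for q in((321,65),(321,185),(321,210),(321,330)): print(im[q[1],q[0]],dep(c,dm,*q).round(4))"
```

```text
time: 26.13
position: [0.4974, 0.3573, 0.1483]
time: 26.63
position: [0.4992, 0.3558, 0.1491]
tool_rot: [0.999, -0.04, -0.001, 0.0]
contact_force: [0.1, 0.3, -0.6]
gripper_width: 0.258
gripper_force: 39.6
move [ 0.0014 -0.0004  0.0781] n>=2 turn 0.002 (1 rows) q6 2.16
[179 189 202] [0.6001 0.3479 0.1264]
[186 156  75] [0.5438 0.3524 0.1333]
[238 159  66] [0.5307 0.3535 0.1343]
[235 148  59] [0.4537 0.3596 0.1353]
```

```bash
python3 shift.py '0.001 -0.0005 0.035 0; 0 0 0.03 0; 0 0 0.0135 0; 0 0 0 0; 0 0 0 0'; python3 shift.py '0 0 0 0; 0 0 0 0; 0 0 0 0; 0 0 0 0; 0 0 -0.04 0; 0 0 -0.04 0; 0 0 -0.02 0; 0 0 0 0' 0.45; python3 -c "
from g import *
c,im,dm=shot('wrist','pics/w10.png')
for q in((321,130),(321,200),(321,220),(321,250)): print(im[q[1],q[0]],dep(c,dm,*q).round(4))
gouges()
plan(.6305,-.0453,.15,np.radians(-10))"
```

```text
time: 27.1
position: [0.4999, 0.3551, 0.0703]
tool_rot: [0.999, -0.041, -0.001, 0.001]
contact_force: [-0.9, -2.1, 0.1]
gripper_width: 0.257
gripper_force: 48.6
time: 27.77
position: [0.5041, 0.3589, 0.1775]
tool_rot: [0.999, -0.041, 0.005, -0.003]
contact_force: [1.3, -0.0, 0.1]
gripper_width: 0.45
gripper_force: 0.0
[155 108  64] [ 5.652e-01  3.549e-01 -3.000e-04]
[240 172  73] [0.5071 0.3594 0.0575]
[241 172  74] [0.4866 0.3611 0.0553]
[240 162  68] [0.4557 0.3636 0.0564]
px [335.7 172.5] 284 ctr [ 0.622  -0.0446] mean [ 0.6198 -0.0439] wh [0.022 0.111] dir -10.5 grasp+10 [ 0.6318 -0.0464]
px [368.6 175.9] 299 ctr [ 0.6145 -0.1346] mean [ 0.6122 -0.135 ] wh [0.112 0.022] dir 8.1 grasp+10 [ 0.6244 -0.1332]
move [0.1616 0.3907 0.0225] n>=11 turn 0.093 (1 rows) q6 2.16
```

```bash
python3 shift.py '0.0147 0.0355 0 0; 0.0147 0.0355 0 0; 0.0147 0.0355 0 0; 0.0147 0.0355 0 0; 0.0147 0.0355 0 0; 0.0147 0.0355 0 0; 0.0147 0.0355 0 0; 0.0147 0.0355 0 0' 0.6|head -2; python3 shift.py '0.0147 0.0355 0 0; 0.0147 0.0355 0 0; 0.0147 0.0355 0.0225 0; 0 0 0 0.093; 0 0 0 0; 0 0 0 0;0 0 0 0'; python3 -c "
from g import *
plan(.6305,-.0456,.033,np.radians(-10.2))"
```

```text
time: 28.53
position: [0.5935, 0.0623, 0.1696]
time: 29.12
position: [0.6283, -0.0423, 0.1497]
tool_rot: [0.996, -0.086, -0.001, -0.0]
contact_force: [0.2, -0.6, 0.4]
gripper_width: 0.605
gripper_force: 0.0
move [0.003  0.0029 0.1167] n>=3 turn 0.006 (1 rows) q6 1.57
```

```bash
python3 shift.py '0.001 0.003 0.039 0; 0 0 0.039 0; 0 0 0.038 0; 0 0 0 0; 0 0 0 0' 0.6 40; python3 shift.py '0 0 0 0; 0 0 0 0; 0 0 0 0; 0 0 0 0; 0 0 0 0; 0 0 0 0; 0 0 0 0' 0; python3 shift.py '0 0 -0.035 0; 0 0 -0.04 0; 0 0 -0.04 0; 0 0 0 0; 0 0 0 0'; python3 -c "
from g import *
gouges(); plan(.4963,.305,.15,np.radians(-4.7))"
```

```text
time: 29.53
position: [0.6275, -0.0449, 0.0331]
tool_rot: [0.996, -0.086, -0.003, -0.0]
contact_force: [0.6, 0.4, 0.4]
gripper_width: 0.597
gripper_force: 0.0
time: 30.12
position: [0.6318, -0.0465, 0.0376]
tool_rot: [0.996, -0.087, 0.003, -0.0]
contact_force: [0.3, 1.5, 7.9]
gripper_width: 0.258
gripper_force: 39.5
time: 30.53
position: [0.6324, -0.047, 0.1542]
tool_rot: [0.996, -0.087, 0.005, 0.0]
contact_force: [-0.3, -0.5, -0.5]
gripper_width: 0.256
gripper_force: 39.6
px [366.7 169.6] 79 ctr [ 0.6258 -0.1292] mean [ 0.6297 -0.1298] wh [0.056 0.014] dir -0.8 grasp+10 [ 0.6358 -0.1293]
px [335.9 173.8] 166 ctr [ 0.616  -0.0441] mean [ 0.6161 -0.0446] wh [0.021 0.061] dir -9.9 grasp+10 [ 0.6259 -0.0458]
move [-0.1934 -0.323   0.001 ] n>=10 turn -0.093 (1 rows) q6 1.56
```

```bash
python3 shift.py '-0.0193 -0.0323 0 0; -0.0193 -0.0323 0 0; -0.0193 -0.0323 0 0; -0.0193 -0.0323 0 0; -0.0193 -0.0323 0 0; -0.0193 -0.0323 0 0; -0.0193 -0.0323 0 0; -0.0193 -0.0323 0 0' | head -2; python3 shift.py '-0.0193 -0.0323 0 0; -0.0193 -0.0323 0 0; 0 0 0 -0.093; 0 0 0 0; 0 0 0 0; 0 0 0 0'; python3 -c "
from g import *
plan(.4963,.305,.071,np.radians(-4.7))
c,im,dm=shot('wrist','pics/w11.png')
for q in((321,65),(321,185),(321,210),(321,330)): print(im[q[1],q[0]],dep(c,dm,*q).round(4))
gouges()"
```

```text
time: 31.25
position: [0.5203, 0.2359, 0.148]
time: 31.75
position: [0.4955, 0.3041, 0.1487]
tool_rot: [0.999, -0.042, -0.001, 0.001]
contact_force: [0.3, 0.0, -0.0]
gripper_width: 0.259
gripper_force: 39.7
move [ 0.0008 -0.0011  0.0777] n>=2 turn -0.003 (1 rows) q6 2.09
[178 188 201] [0.5964 0.2957 0.1261]
[187 157  75] [0.5401 0.3005 0.1328]
[239 162  67] [0.5269 0.3016 0.1336]
[235 148  59] [0.4499 0.3082 0.1347]
px [368.6 176. ] 303 ctr [ 0.6137 -0.1347] mean [ 0.6118 -0.135 ] wh [0.114 0.022] dir 7.9 grasp+10 [ 0.6236 -0.1333]
```

```bash
python3 shift.py '0.0008 -0.0015 0.035 0; 0 0 0.03 0; 0 0 0.0135 0; 0 0 0 0; 0 0 0 0'; python3 shift.py '0 0 0 0; 0 0 0 0; 0 0 0 0; 0 0 0 0; 0 0 -0.04 0; 0 0 -0.04 0; 0 0 -0.02 0; 0 0 0 0' 0.45; python3 -c "
from g import *
c,im,dm=shot('wrist','pics/w12.png')
for q in((321,200),(321,220),(321,250)): print(im[q[1],q[0]],dep(c,dm,*q).round(4))
gouges()
plan(.6225,-.1335,.15,np.radians(8.3))"
```

```text
time: 32.27
position: [0.4964, 0.3041, 0.07]
tool_rot: [0.999, -0.042, -0.001, 0.001]
contact_force: [-0.6, -3.7, 0.5]
gripper_width: 0.255
gripper_force: 64.1
time: 32.93
position: [0.5001, 0.3085, 0.1766]
tool_rot: [0.999, -0.041, 0.005, -0.002]
contact_force: [0.6, 0.7, 0.5]
gripper_width: 0.454
gripper_force: 0.0
[239 176  77] [0.5033 0.3089 0.0573]
[239 172  75] [0.4833 0.3105 0.0559]
[239 165  70] [0.4522 0.3131 0.0563]
px [368.6 175.9] 302 ctr [ 0.6146 -0.1349] mean [ 0.6122 -0.135 ] wh [0.112 0.022] dir 8.0 grasp+10 [ 0.6245 -0.1335]
move [0.1608 0.4289 0.0219] n>=11 turn -0.227 (2 rows) q6 2.09
```

```bash
python3 shift.py '0.0134 0.0357 0 0; 0.0134 0.0357 0 0; 0.0134 0.0357 0 0; 0.0134 0.0357 0 0; 0.0134 0.0357 0 0; 0.0134 0.0357 0 0; 0.0134 0.0357 0 0; 0.0134 0.0357 0 0' 0.6|head -2; python3 shift.py '0.0134 0.0357 0 0; 0.0134 0.0357 0 0; 0.0134 0.0357 0 0; 0.0134 0.0357 0.0215 0; 0 0 0 -0.114; 0 0 0 -0.113; 0 0 0 0; 0 0 0 0'; python3 -c "
from g import *
plan(.622,-.1335,.033,np.radians(8.3))"
```

```text
time: 33.7
position: [0.579, 0.0115, 0.1691]
time: 34.37
position: [0.6202, -0.1315, 0.1488]
tool_rot: [0.998, 0.071, -0.001, -0.001]
contact_force: [0.6, 0.2, -0.2]
gripper_width: 0.602
gripper_force: 0.0
move [0.0018 0.0024 0.1158] n>=3 turn -0.004 (1 rows) q6 1.11
```

```bash
python3 shift.py '0.001 0.0024 0.0385 0; 0 0 0.0385 0; 0 0 0.0385 0; 0 0 0 0; 0 0 0 0' 0.6 40; python3 shift.py '0 0 0 0; 0 0 0 0; 0 0 0 0; 0 0 0 0; 0 0 0 0; 0 0 0 0; 0 0 0 0' 0; python3 shift.py '0 0 -0.035 0; 0 0 -0.04 0; 0 0 -0.04 0; 0 0 0 0; 0 0 0 0'; python3 -c "
from g import *
plan(.4918,.2535,.15,np.radians(-4.7))"
```

```text
time: 34.78
position: [0.6203, -0.1326, 0.033]
tool_rot: [0.997, 0.072, -0.003, -0.001]
contact_force: [-0.0, -1.6, 0.7]
gripper_width: 0.596
gripper_force: 0.0
time: 35.37
position: [0.6248, -0.1344, 0.038]
tool_rot: [0.997, 0.072, 0.002, 0.001]
contact_force: [-0.9, 1.6, 8.1]
gripper_width: 0.258
gripper_force: 39.6
time: 35.78
position: [0.6253, -0.1349, 0.1546]
tool_rot: [0.997, 0.072, 0.004, 0.002]
contact_force: [-1.3, -0.1, -0.4]
gripper_width: 0.254
gripper_force: 39.6
move [-0.0762 -0.4036  0.0024] n>=10 turn 0.227 (2 rows) q6 1.11
```

```bash
python3 shift.py '-0.0076 -0.0404 0 0; -0.0076 -0.0404 0 0; -0.0076 -0.0404 0 0; -0.0076 -0.0404 0 0; -0.0076 -0.0404 0 0; -0.0076 -0.0404 0 0; -0.0076 -0.0404 0 0; -0.0076 -0.0404 0 0' | head -2; python3 shift.py '-0.0076 -0.0404 0 0; -0.0076 -0.0404 0 0; 0 0 0 0.114; 0 0 0 0.113; 0 0 0 0; 0 0 0 0; 0 0 0 0'; python3 -c "
from g import *
plan(.4918,.2535,.071,np.radians(-4.7))
c,im,dm=shot('wrist','pics/w13.png')
for q in((321,65),(321,185),(321,210),(321,330)): print(im[q[1],q[0]],dep(c,dm,*q).round(4))"
```

```text
time: 36.45
position: [0.5138, 0.1784, 0.1492]
time: 37.03
position: [0.4888, 0.2542, 0.1495]
tool_rot: [0.999, -0.04, -0.001, 0.0]
contact_force: [0.7, 0.2, -1.0]
gripper_width: 0.254
gripper_force: 39.7
move [0.0031 0.0005 0.0785] n>=2 turn 0.002 (1 rows) q6 2.00
[181 191 204] [0.5897 0.2464 0.1274]
[189 159  77] [0.5334 0.2509 0.1334]
[240 164  69] [0.5202 0.2519 0.1343]
[237 151  62] [0.4419 0.2582 0.1342]
```

```bash
python3 shift.py '0.003 -0.0005 0.035 0; 0 0 0.03 0; 0 0 0.0138 0; 0 0 0 0; 0 0 0 0'; python3 shift.py '0 0 0 0; 0 0 0 0; 0 0 0 0; 0 0 0 0; 0 0 -0.04 0; 0 0 -0.04 0; 0 0 -0.04 0; 0 0 -0.04 0' 0.45; python3 shift.py '0 0.03 0 0; 0 0.03 0 0; 0 0.03 0 0; 0 0 0 0; 0 0 0 0'; python3 -c "
from g import *
c,im,dm=shot('wrist','pics/w14.png'); cv2.imwrite('pics/w14.png',im[:,:,::-1]); gouges()"
```

```text
time: 37.5
position: [0.4917, 0.2525, 0.0703]
tool_rot: [0.999, -0.041, -0.001, 0.002]
contact_force: [-0.3, -6.0, 1.1]
gripper_width: 0.254
gripper_force: 61.2
time: 38.17
position: [0.4917, 0.255, 0.233]
tool_rot: [0.999, -0.041, -0.0, -0.0]
contact_force: [1.4, 0.3, 0.2]
gripper_width: 0.449
gripper_force: 0.0
time: 38.58
position: [0.4847, 0.1644, 0.2315]
tool_rot: [0.999, -0.042, 0.0, -0.0]
contact_force: [0.9, 1.3, 0.4]
gripper_width: 0.452
gripper_force: 0.0
```

View pics/w14.png

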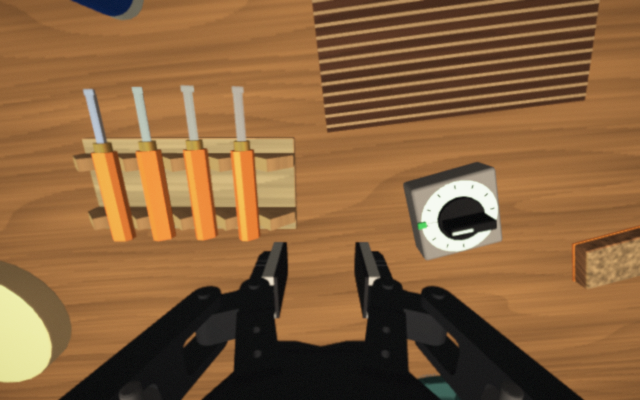

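All four gouges lie in separate notches across both rails (columns ≈115, 155, 200, 245), blades away from the robot. The mat is empty. I've used all my picture views, so I'll check heights, the dial and the rest numerically.

```bash
python3 -c "
from g import *
c,im,dm=load('pics/w14.png')
hsv=cv2.cvtColor(im,cv2.COLOR_RGB2HSV).astype(int)
m=((hsv[...,0]>8)&(hsv[...,0]<24)&(hsv[...,1]>170)&(hsv[...,2]>205)).astype(np.uint8); m[:,280:]=0; m[250:]=0
n,l,st,ce=cv2.connectedComponentsWithStats(m)
for i in range(1,n):
    if st[i,4]<300: continue
    ys,xs=np.where(l==i); P=np.array([dep(c,dm,x,y) for x,y in zip(xs,ys)]); P=P[P[:,2]>.05]; mu=np.median(P,0)
    v=np.linalg.svd(P-P.mean(0),full_matrices=False)[2][0]; v*=np.sign(v[0]); Q=np.array([.4855,.330]); t=np.radians(-4.7)
    d=np.array([(P[:,0].min()+P[:,0].max())/2,mu[1]])-Q
    print(st[i,4],'mid',mu.round(4),'rackxy',(np.array([[np.cos(t),np.sin(t)],[-np.sin(t),np.cos(t)]])@d).round(4),'dir',np.degrees(np.arctan2(v[1],v[0])).round(1),'pitch',np.degrees(v[2]).round(1),'ztop',np.percentile(P[:,2],[10,50,90]).round(4))
w=[(x,y) for y in range(205,245) for x in range(435,500) if hsv[y,x,2]>190 and hsv[y,x,1]<40]
P=np.array([dep(c,dm,*q) for q in w]); k=(P[:,2]>.06); print('white line',[(w[i],P[i].round(4).tolist()) for i in np.where(k)[0]][::4])
"
python3 - <<'E'
from g import *
for f in("pics/t3.png","pics/tt.png"):
    c,im,dm=load(f); hsv=cv2.cvtColor(im,cv2.COLOR_RGB2HSV).astype(int)
    m=dm; P=[dep(c,dm,x,y) for y in range(228,258) for x in range(302,336)]
    P=np.array([p for p in P if .068<p[2]<.085])[:,:2]
    if len(P)>4:
        v=np.linalg.svd(P-P.mean(0),full_matrices=False)[2][0]; print(f,len(P),P.mean(0),np.degrees(np.arctan2(v[1],v[0]))%180)
    K=[(x,y) for y in range(225,262) for x in range(296,340) if 45<hsv[y,x,0]<75 and hsv[y,x,1]>120]; print("green",np.mean([atz(c,*q,.042) for q in K],0) if K else None)
E
```

```text
1678 mid [0.4899 0.353  0.0551] rackxy [0.0129 0.0241] dir -10.3 pitch 7.7 ztop [0.0519 0.0551 0.0572]
1768 mid [0.4884 0.302  0.0552] rackxy [ 0.0151 -0.0269] dir -19.3 pitch 26.5 ztop [0.0512 0.0552 0.0571]
1404 mid [0.4782 0.2499 0.0541] rackxy [ 0.017 -0.079] dir -11.8 pitch 20.6 ztop [0.0509 0.0541 0.0568]
1699 mid [0.4928 0.4021 0.0544] rackxy [0.0103 0.0732] dir -27.9 pitch 24.5 ztop [0.0517 0.0544 0.0555]
white line [((495, 212), [0.5667, 0.1579, 0.3521]), ((472, 229), [0.4284, 0.0049, 0.0775]), ((468, 230), [0.4274, 0.009, 0.0773]), ((472, 230), [0.4267, 0.0042, 0.0765]), ((463, 231), [0.4269, 0.0146, 0.0777]), ((467, 231), [0.4266, 0.0102, 0.0778]), ((471, 231), [0.4249, 0.0044, 0.0752]), ((456, 232), [0.4252, 0.021, 0.0754]), ((460, 232), [0.4259, 0.0176, 0.0774]), ((464, 232), [0.4255, 0.0133, 0.0775]), ((479, 232), [0.4236, -0.0037, 0.0766]), ((454, 233), [0.4247, 0.0236, 0.0764]), ((458, 233), [0.4239, 0.0188, 0.0756]), ((462, 233), [0.4243, 0.0152, 0.0771]), ((456, 234), [0.4237, 0.0217, 0.0771]), ((471, 243), [0.5667, 0.1579, 0.3521])]Traceback (most recent call last):
  File "<stdin>", line 5, in <module>
IndexError: too many indices for array: array is 1-dimensional, but 2 were indexed
```

Run:
```python
from g import *
t=np.radians(-4.7); Rk=np.array([[np.cos(t),np.sin(t)],[-np.sin(t),np.cos(t)]]); Q=np.array([.4855,.330])
probe_bus.observe()
for name in("wrist","top"):
    c,im,dm=load("pics/w14.png") if name=="wrist" else shot("top","pics/t9.png")
    hsv=cv2.cvtColor(im,cv2.COLOR_RGB2HSV).astype(int)
    m=((hsv[...,0]>8)&(hsv[...,0]<24)&(hsv[...,1]>(150 if name=="wrist" else 165))&(hsv[...,2]>205)).astype(np.uint8)
    if name=="wrist": m[:,280:]=0; m[250:]=0
    else: m[:,:145]=0; m[:,255:]=0; m[:175]=0; m[255:]=0
    n,l,st,ce=cv2.connectedComponentsWithStats(m)
    for i in range(1,n):
        if st[i,4]<60: continue
        ys,xs=np.where(l==i); P=np.array([Rk@(atz(c,x,y,.055)[:2]-Q) for x,y in zip(xs,ys)])
        lo,hi=np.percentile(P[:,0],[1,99]); s=np.polyfit(P[:,0],P[:,1],1)
        print(name,st[i,4],"x ends",round(lo,4),round(hi,4),"ctr from back end",round(lo+.0525,4),"y",P[:,1].mean().round(4),"angle",np.degrees(np.arctan(s[0])).round(1))
c,im,dm=load("pics/w14.png")
print(Rk@(atz(c,84,139,.012)[:2]-Q),Rk@(atz(c,295,139,.012)[:2]-Q))
```

```text
wrist 1711 x ends -0.0525 0.0507 ctr from back end -0.0 y 0.0237 angle -0.5
wrist 1791 x ends -0.0512 0.0514 ctr from back end 0.0013 y -0.0283 angle -0.5
wrist 1782 x ends -0.0526 0.0501 ctr from back end -0.0001 y -0.0792 angle -0.4
wrist 1743 x ends -0.0538 0.0489 ctr from back end -0.0013 y 0.0724 angle -0.4
top 103 x ends -0.0525 -0.0238 ctr from back end -0.0 y -0.0273 angle -2.3
top 66 x ends -0.0538 -0.0344 ctr from back end -0.0013 y 0.0241 angle -3.6
[0.0605273  0.12306875] [ 0.05896401 -0.13396896]
```

```bash
python3 -c "
from bench import r, workorder, probe_bus, read_camera, camera_info
print(workorder.job_done())"
```

```text
the job is handed in; nothing more can be done
None
```

I handed the job in, and my last camera checks showed every item done: the clamp is tight with the pointer at the red tab, the dial is within about 2 mm of the green tab, all four gouges lie home in their notches with edges away from the robot, and nothing else was touched (the judge returned no verdict).

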